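# Fetch the culture plate from the blocked incubator drawer

### The job

The red culture plate in the incubator drawer is due for counting, but a tall bottle and a timer stand in front of the drawer. Move both aside onto the white bench pad, pull the drawer out, lay the red plate flat on the middle of the round glass of the colony counter without dropping or tipping it, and leave the pale plate in the drawer. Then push the drawer fully shut and put the bottle and the timer back, each on the very spot where it stood before.

Things in the scene. Friction and masses are not known exactly. Their poses are not given: they have to be found in the camera images.
- bottle: tall white lab bottle, round, 64 mm diameter and 150 mm high, about 0.18 kg; the white cap at the top (from 116 mm up) is about 51 mm across and is the place to grip it from above; origin at the centre of its underside, z up. Stands on the worktop in front of the drawer, 74 to 86 mm before the handle bar's line; the timer lies beside it, 100 to 160 mm from it along the front, either one on the left; both are in the way of the drawer
- timer: flat white bench timer with blue and red keys, 60 mm (its x) by 64 mm (its y), 17 mm high, about 0.06 kg; grip it across its x faces; origin at the centre of its underside, z up. Lies on the worktop in front of the drawer beside the bottle, turned up to 17 degrees from the drawer's direction
- red_plate: closed 60 mm Petri dish with red agar: a flat disc 60 mm diameter (its lid), 15.5 mm high, 0.03 kg; origin at the centre of its underside, z up. Lies on the drawer floor, seen through the incubator's clear hood; the drawer floor is 14 mm above the worktop. Drawer fully out: its centre is about 63 mm in front of the hood; along the handle bar's direction there are 28 mm free to the drawer wall and 34 mm to the other plate
- pale_plate: the same Petri dish with pale straw-yellow agar, beside the red one in the drawer (which of them is left or right varies); stays in the drawer. Origin at the centre of its underside
- incubator: fixed low white box, 170 mm (its x) by 250 mm (its y), with a clear hood (top 71 mm above the worktop) over its drawer and a control box 95 mm high on the rear 45 mm; origin at the centre of its underside, x points to its back, so its front is 85 mm along -x. The drawer's side and back walls reach 39 mm above the worktop, its blue front 64 mm
- drawer_handle (a point): middle of the handle bar on the drawer's front: a steel bar about 10 mm thick and 110 mm long along this point's y, 42 mm above the worktop, 35 mm in front of the blue drawer front, with free space for a finger behind it. x points into the incubator; the drawer pulls out along -x and carries this point
- drawer (a joint): how far the drawer is pulled out, in m: 0 shut, 0.125 fully out; it runs with about 1.5 N friction and stays where it is left
- bench_pad: white absorbent bench pad with a blue edge lying flat on the worktop, fixed, 230 mm (its x) by 200 mm (its y), 2.5 mm thick; origin at the centre of its underside. The side area for the bottle and the timer
- counter_glass (a point): centre of the top of the round lit glass of the colony counter, 102 mm diameter, level, 36 mm above the worktop and standing 2 mm above the white housing (180 mm along this point's x by 160 mm, fixed); x and y along the housing's sides; the housing's middle is 20 mm from this point along -x
Not all that is in view belongs to the job. Leave any orange or pink look-alike of the timer alone.

How it is judged (in metres and radians):
On the way, in this order (a step that is already met when the one before it is completed fails the run):
1. the bottle and the timer both stand on the bench pad, the drawer still shut (x of bottle in the frame of bench_pad between -0.11 and 0.11 m and y of bottle in the frame of bench_pad between -0.095 and 0.095 m and z of each of bottle, timer in the frame of bench_pad below 0.01 m and angle between each of bottle, timer's own z axis and vertical below 0.12 rad and linear speed of each of bottle, timer below 0.05 m/s and x of timer in the frame of bench_pad between -0.11 and 0.11 m and y of timer in the frame of bench_pad between -0.095 and 0.095 m and value of joint drawer below 0.02 m), for 0.2 s.
2. the drawer has been pulled out by 90 mm or more (value of joint drawer above 0.09 m), for 0.2 s.
At the end, for the whole second after the job is handed in: Red plate flat on the counter's glass, centre within 14 mm of the glass's; drawer shut to within 6 mm, the pale plate flat in it; bottle and timer upright on the worktop within 15 mm of where each stood at the start; all released and at rest (distance of each of bottle, timer from where it was at the start of the episode below 0.015 m and linear speed of each of bottle, timer, red_plate, pale_plate below 0.02 m/s and angle between each of bottle, timer, red_plate, pale_plate's own z axis and vertical below 0.12 rad and horizontal distance between red_plate and counter_glass below 0.014 m and z of red_plate in the frame of counter_glass between -0.003 and 0.004 m and value of joint drawer below 0.006 m and x of pale_plate in the frame of drawer_handle between 0.05 and 0.15 m and height (world z) of pale_plate below 0.02 m); the robot touches nothing.
It fails at once if the red plate is dropped (falling free at over 0.5 m/s) (contact force between red_plate and anything else below 0.02 N and linear speed of red_plate above 0.5 m/s).
It fails at once if a plate is tipped by more than 35 degrees (angle between any of red_plate, pale_plate's own z axis and vertical above 0.6 rad).
It fails at once if the bottle is knocked over (angle between bottle's own z axis and vertical above 0.8 rad).
It fails at once if the drawer is opened while the bottle or the timer still stands in front of it (value of joint drawer above 0.02 m and distance of any of bottle, timer from where it was at the start of the episode below 0.06 m).
It also fails if it takes over 138 s, if anything falls off the work surface, if the arm or the gripper's body presses on something with over 40 N, if the wrist force passes 120 N, or if a joint passes its speed limit or range.

### The arm

A 7-joint arm with a two-finger parallel gripper is mounted at the origin on a cart in front of the work surface, level with it; the furniture and walls round the work are solid. World frame = base frame: x ahead of the robot, y to its left, z up, the work surface at z = 0. Lengths are in mm, angles in rad, forces in N, time in s.
With the tool pointing down it reaches from about 350 to 900 mm from the base axis. Payload 19.9 kg.
Tool frame: the origin (TCP) lies between the finger pads; the fingertips stand 14 mm ahead of it and the grasp point (between the pads) lies 5 mm behind it; y points along the fingers, x is the direction in which the jaws open and shut, and the axes are right-handed (so a half turn about y gives the same grasp; the last joint's range is limited). The gripper opens to 94 mm and grips with 3 to 60 N. Pads are 16 mm wide; open, the fingers measure 119 mm over their backs; the gripper's body (75 mm by 177 mm) begins 78 mm behind the grasp point.
Start: joints at [1.127, 0.417, -0.01, 1.614, 0.005, 1.111, -0.053], TCP at [244.415, -575.206, 219.425] pointing down, gripper open.
Joint ranges: [-2.81, 2.81], [-0.39, 2.02], [-1.27, 1.25], [0.06, 2.57], [-1.19, 4.33], [0.19, 2], [-2.82, 2.82]. Speed limits (rad/s): [1.89, 1.89, 2.39, 2.39, 3.01, 3.01, 3.01].

### API

Orientations are given as [roll, pitch, yaw] about the fixed x, y, z axes, in that order (R = Rz(yaw) Ry(pitch) Rx(roll)).
In Python, from rig import bot, optics gives the robot as it stands.
- The arm moves only by the shell command python3 -m pendant 'ROWS' [FORCE]. ROWS is JSON, a list of rows, each an object of numbers: "fingers": the closure, from -1 (fully open) to 1 (shut), so that 0 is half open; "tx", "ty", "tz": the shift along the tool's x, y, z in m; "rx", "ry", "rz": the turn, a rotation vector about the tool's x, y, z in degrees. A call has 1 to 20 rows; each row is the pose to reach, as a shift and turn from the pose commanded when the call began, along the tool's axes at that moment; what a row does not reach only later rows make up. A row lasts 1/12 s, in which the tool goes at most 41.7 mm and 7.16 degrees, less where a joint would pass 70% of its speed; a pose out of reach is approached as far as the arm can. A call with a gripper value outside its range is refused whole. The fingers move at their own pace and stop on an object; FORCE is the grip in N (left out, the last holds). Time passes only in rows, so rows that repeat a pose let the fingers close. It gives the time, the measured TCP pose, the force and the opening at its end, in the units of the state.
- bot.sense(): the state, without advancing time (a new reading comes with each control period).
- optics.camera(name): name is "side" or "top"; returns the picture (384x512x3 uint8, red, green, blue); there is no depth.
- optics.camera_info(name): a dict with "mtx" (3x3 intrinsics, pixels), "rvec" (rotation vector, rad) and "tvec" (3), from world to camera coordinates, as OpenCV has them. Camera axes: x right, y down, z forward; pixel columns grow to the right and rows downward; lengths in mm; the calibration is good to about 2 mm. A picture is of the moment at which its call begins. camera_info takes no time and is no camera call.
- bot.hand_in(): hands the job in, once; it reports no verdict.
The state is a dict: "time_s": time; "joints": joint angles; "joint_velocities": joint speeds; "joint_efforts": joint torques, N m; "tcp_pos": TCP position; "ee_rot": TCP orientation; "contact_force": force on the tool from outside, world axes, zero at the start; "wrist_torque": the same for the moment, N m; "opening": opening from 0.0 (shut) to 1.0 (fully open).
Only numpy, scipy, OpenCV 4.12 (cv2) and the standard library are available. Lean on these libraries where they do the work, as an engineer would, in place of code of your own. Each camera call takes 0.05 s, during which the arm holds its last target. There are 200 camera calls.

## Working session

There is one attempt and no reset: what is moved stays moved. The work goes in short steps, Python scripts to look and compute and a shell command to move; the robot and the scene stay as the last step left them, time stands still between calls to the robot, and variables do not carry over. Pictures are saved under pics/ and viewed, about 12 in all and at most 16, crops included, and the job is handed in when it is done.

```bash
ls; mkdir -p pics; python3 - <<'E'
from rig import bot, optics
import cv2
print(bot.sense())
for n in("top","side"):
    cv2.imwrite(f"pics/{n}0.png",cv2.resize(optics.camera(n)[:,:,::-1],(800,600),interpolation=cv2.INTER_CUBIC))
    print(n,optics.camera_info(n))
E
```

```text
pics
{'time_s': 0.0, 'joints': array([ 1.12751299,  0.4179479 , -0.01032973,  1.61420162,  0.00469313,
        1.11071174, -0.05296561]), 'joint_velocities': array([-7.50442709e-05, -7.95102242e-04,  2.80506824e-04, -7.77614076e-04,
       -2.17377358e-04,  8.19486997e-04,  6.50803244e-04]), 'joint_efforts': array([ 5.64263664e-04, -8.51240087e+01,  6.39046468e-01, -4.25988615e+01,
       -4.87877266e-02,  1.85247551e-02,  1.31458733e-04]), 'tcp_pos': array([ 244.2689154 , -574.876211  ,  218.82989281]), 'ee_rot': array([-1.57087208e+00,  1.24218150e-03, -1.16894890e+00]), 'contact_force': array([-0.13148558,  0.29781369,  0.32171479]), 'wrist_torque': array([0.02792517, 0.00604384, 0.01069332]), 'opening': 0.9982141772998185}
top {'mtx': array([[404.61814109,   0.        , 257.93295722],
       [  0.        , 404.61814109, 181.75137157],
       [  0.        ,   0.        ,   1.        ]]), 'rvec': array([ 2.18292836, -2.20629025,  0.03918194]), 'tvec': array([  42.53321102,  534.71623568, 1159.44818897])}
side {'mtx': array([[441.41147218,   0.        , 264.32815756],
       [  0.        , 441.41147218, 190.94737995],
       [  0.        ,   0.        ,   1.        ]]), 'rvec': array([ 0.4688574 , -2.4979051 ,  1.50885644]), 'tvec': array([ 488.08789677,  141.77783499, 1109.48039627])}
```

View pics/top0.png

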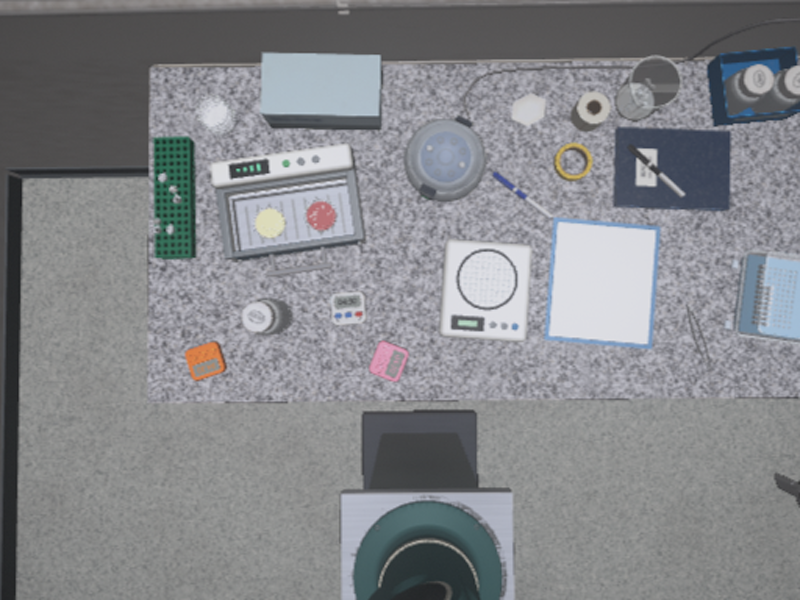

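View pics/side0.png

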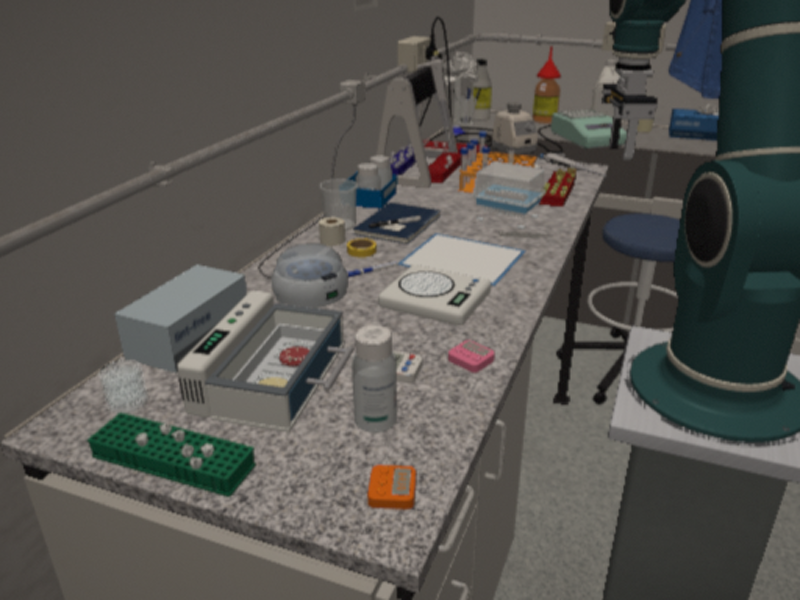

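```bash
cat > h.py <<'E'
import numpy as np, cv2
from rig import bot, optics
from scipy.spatial.transform import Rotation as Ro
def ray(n,u,v):
    c=optics.camera_info(n);R=Ro.from_rotvec(c["rvec"]).as_matrix()
    o=-R.T@c["tvec"];d=R.T@np.linalg.inv(c["mtx"])@[u,v,1];return o,d
def pix2w(n,u,v,z):
    o,d=ray(n,u,v);return np.round(o+d*(z-o[2])/d[2],1)
def proj(n,p):
    c=optics.camera_info(n);return cv2.projectPoints(np.array(p,float).reshape(-1,1,3),c["rvec"],c["tvec"],c["mtx"],None)[0].reshape(-1,2)
def crop(n,x0,y0,w,h,s,f):
    im=optics.camera(n)[y0:y0+h,x0:x0+w,::-1]
    im=cv2.resize(im,(w*s,h*s),interpolation=cv2.INTER_CUBIC)
    for k in range(0,w,10): cv2.line(im,(k*s,0),(k*s,12 if (x0+k)%50 else 24),(0,255,0),1) if (x0+k)%10==0 else 0
    for k in range(0,h,10): cv2.line(im,(0,k*s),(12 if (y0+k)%50 else 24,k*s),(0,255,0),1) if (y0+k)%10==0 else 0
    cv2.imwrite("pics/"+f,im)
def go(p,yaw,verb=True):
    "print tool shift/turn from current commanded (approx measured) pose to TCP p, yaw"
    s=bot.sense();R=Ro.from_euler("xyz",s["ee_rot"])
    t=R.inv().apply(np.array(p)-s["tcp_pos"])/1000
    r=(R.inv()*Ro.from_euler("xyz",[-np.pi/2,0,yaw])).as_rotvec(degrees=True)
    print("t",np.round(t,4),"r",np.round(r,2))
E
python3 - <<'E'
from h import *
crop("top",120,90,130,150,4,"c1.png"); crop("top",270,130,160,100,5,"c2.png")
E
```

```text
(no output)
```

View pics/c1.png

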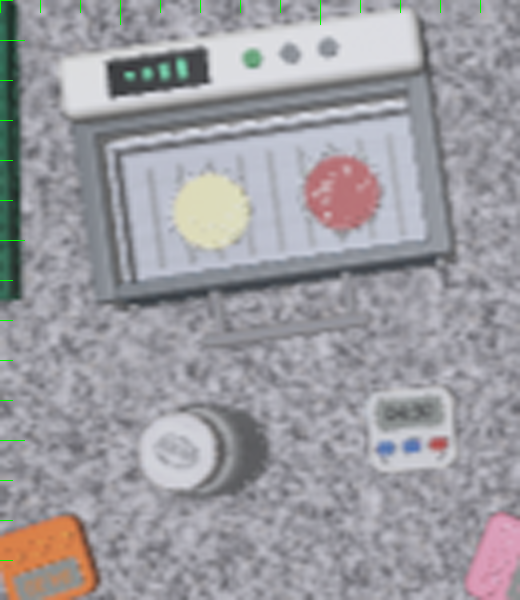

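View pics/c2.png

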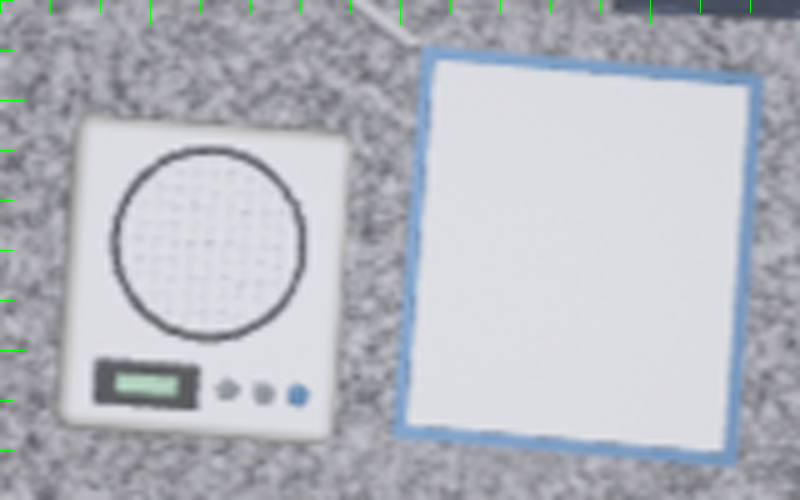

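```bash
python3 - <<'E'
from h import *
a=lambda X,Y,z:pix2w("top",120+(X+.5)/4-.5,90+(Y+.5)/4-.5,z)
b=lambda X,Y,z:pix2w("top",270+(X+.5)/5-.5,130+(Y+.5)/5-.5,z)
print("cap",a(178,452,150))
T=[a(*p,17) for p in((370,393),(450,387),(456,465),(376,471))];print("timer",T,np.mean(T,0))
H=[a(205,342,42),a(368,322,42)];print("handle",H,np.mean(H,0),np.degrees(np.arctan2(*(H[0]-H[1])[[0,1]])))
print("red",a(342,192,28),"pale",a(211,211,28))
print("orange",a(50,560,17),"pink",a(505,560,17))
print("hoodcorners",[a(*p,71) for p in((103,299),(450,255),(417,10),(62,60))])
print("glass",b(209,244,36),"housing",[b(*p,34) for p in((83,120),(348,138),(328,440),(62,422))])
P=[b(*p,2.5) for p in((425,46),(762,77),(733,465),(395,437))];print("pad",P,np.mean(P,0))
E
```

```text
cap [478.2 275.8 150. ]
timer [array([518.7, 169.1,  17. ]), array([522.4, 111.3,  17. ]), array([466.2, 107.5,  17. ]), array([462.5, 165.1,  17. ])] [492.45 138.25  17.  ]
handle [array([555.2, 282.7,  42. ]), array([568.1, 167.2,  42. ])] [561.65 224.95  42.  ] -6.372857523164869
red [663.  187.1  28. ] pale [650.4 281.4  28. ]
orange [401.  400.1  17. ] pink [397.8  72.8  17. ]
hoodcorners [array([583.9, 346.7,  71. ]), array([611.7, 106.7,  71. ]), array([782.8, 128.4,  71. ]), array([750.9, 375.6,  71. ])]
glass [ 541.9 -115.    36. ] housing [array([613.5, -44.7,  34. ]), array([ 601.5, -195.2,   34. ]), array([ 430.4, -180.6,   34. ]), array([442.1, -30.5,  34. ])]
pad [array([ 658.3, -247.3,    2.5]), array([ 637.8, -443.3,    2.5]), array([ 412.2, -420.2,    2.5]), array([ 430.3, -225.1,    2.5])] [ 534.65  -333.975    2.5  ]
```

The real timer is the white one with blue/red keys, crop (411,428). The look-alikes are orange (50,560) and pink (505,560). The bottle is the capped one at crop (178,452), since the other bottles stand in the blue box at the far right. The red plate is at (342,192) and the pale one at (211,211).

```bash
python3 - <<'E'
from h import *
go([478,276,225],0.0)
E
```

```text
t [-0.6919 -0.0055  0.5479] r [-2.000e-02 -6.698e+01 -4.000e-02]
```

```bash
python3 -m pendant '[{"tx":-0.35,"ty":-0.02,"tz":0.275,"ry":-34,"fingers":-1},{"tx":-0.35,"ty":-0.02,"tz":0.275,"ry":-34,"fingers":-1},{"tx":-0.35,"ty":-0.02,"tz":0.275,"ry":-34,"fingers":-1},{"tx":-0.35,"ty":-0.02,"tz":0.275,"ry":-34,"fingers":-1},{"tx":-0.35,"ty":-0.02,"tz":0.275,"ry":-34,"fingers":-1},{"tx":-0.35,"ty":-0.02,"tz":0.275,"ry":-34,"fingers":-1},{"tx":-0.35,"ty":-0.02,"tz":0.275,"ry":-34,"fingers":-1},{"tx":-0.35,"ty":-0.02,"tz":0.275,"ry":-34,"fingers":-1},{"tx":-0.692,"ty":-0.006,"tz":0.548,"ry":-67,"fingers":-1},{"tx":-0.692,"ty":-0.006,"tz":0.548,"ry":-67,"fingers":-1},{"tx":-0.692,"ty":-0.006,"tz":0.548,"ry":-67,"fingers":-1},{"tx":-0.692,"ty":-0.006,"tz":0.548,"ry":-67,"fingers":-1},{"tx":-0.692,"ty":-0.006,"tz":0.548,"ry":-67,"fingers":-1},{"tx":-0.692,"ty":-0.006,"tz":0.548,"ry":-67,"fingers":-1},{"tx":-0.692,"ty":-0.006,"tz":0.548,"ry":-67,"fingers":-1},{"tx":-0.692,"ty":-0.006,"tz":0.548,"ry":-67,"fingers":-1},{"tx":-0.692,"ty":-0.006,"tz":0.548,"ry":-67,"fingers":-1},{"tx":-0.692,"ty":-0.006,"tz":0.548,"ry":-67,"fingers":-1},{"tx":-0.692,"ty":-0.006,"tz":0.548,"ry":-67,"fingers":-1},{"tx":-0.692,"ty":-0.006,"tz":0.548,"ry":-67,"fingers":-1}]'; python3 -c "
from h import *
go([478,276,225],0.0)"
```

```text
t [-0.6919 -0.0055  0.5479] r [-2.000e-02 -6.698e+01 -4.000e-02]schema error: expected keys fingers, tx, ty, tz, rx, ry, rz
```

```bash
python3 -m pendant '[{"tx":-0.35,"ty":-0.02,"tz":0.275,"rx":0,"ry":-34,"rz":0,"fingers":-1},{"tx":-0.35,"ty":-0.02,"tz":0.275,"rx":0,"ry":-34,"rz":0,"fingers":-1},{"tx":-0.35,"ty":-0.02,"tz":0.275,"rx":0,"ry":-34,"rz":0,"fingers":-1},{"tx":-0.35,"ty":-0.02,"tz":0.275,"rx":0,"ry":-34,"rz":0,"fingers":-1},{"tx":-0.35,"ty":-0.02,"tz":0.275,"rx":0,"ry":-34,"rz":0,"fingers":-1},{"tx":-0.35,"ty":-0.02,"tz":0.275,"rx":0,"ry":-34,"rz":0,"fingers":-1},{"tx":-0.35,"ty":-0.02,"tz":0.275,"rx":0,"ry":-34,"rz":0,"fingers":-1},{"tx":-0.35,"ty":-0.02,"tz":0.275,"rx":0,"ry":-34,"rz":0,"fingers":-1},{"tx":-0.692,"ty":-0.006,"tz":0.548,"rx":0,"ry":-67,"rz":0,"fingers":-1},{"tx":-0.692,"ty":-0.006,"tz":0.548,"rx":0,"ry":-67,"rz":0,"fingers":-1},{"tx":-0.692,"ty":-0.006,"tz":0.548,"rx":0,"ry":-67,"rz":0,"fingers":-1},{"tx":-0.692,"ty":-0.006,"tz":0.548,"rx":0,"ry":-67,"rz":0,"fingers":-1},{"tx":-0.692,"ty":-0.006,"tz":0.548,"rx":0,"ry":-67,"rz":0,"fingers":-1},{"tx":-0.692,"ty":-0.006,"tz":0.548,"rx":0,"ry":-67,"rz":0,"fingers":-1},{"tx":-0.692,"ty":-0.006,"tz":0.548,"rx":0,"ry":-67,"rz":0,"fingers":-1},{"tx":-0.692,"ty":-0.006,"tz":0.548,"rx":0,"ry":-67,"rz":0,"fingers":-1},{"tx":-0.692,"ty":-0.006,"tz":0.548,"rx":0,"ry":-67,"rz":0,"fingers":-1},{"tx":-0.692,"ty":-0.006,"tz":0.548,"rx":0,"ry":-67,"rz":0,"fingers":-1},{"tx":-0.692,"ty":-0.006,"tz":0.548,"rx":0,"ry":-67,"rz":0,"fingers":-1},{"tx":-0.692,"ty":-0.006,"tz":0.548,"rx":0,"ry":-67,"rz":0,"fingers":-1}]'; python3 -c "
from h import *
go([478,276,225],0.0)"
```

```text
time_s: 1.87
tcp_pos: [465.1, 229.9, 226.2]
ee_rot: [-1.571, -0.0, -0.0]
contact_force: [0.5, -0.8, 0.4]
opening: 0.999
t [0.0129 0.0012 0.0461] r [ 0.   -0.03  0.01]
```

```bash
python3 -m pendant '[{"tx":0.013,"ty":0,"tz":0.046,"rx":0,"ry":0,"rz":0,"fingers":-1},{"tx":0.013,"ty":0,"tz":0.046,"rx":0,"ry":0,"rz":0,"fingers":-1},{"tx":0.013,"ty":0,"tz":0.046,"rx":0,"ry":0,"rz":0,"fingers":-1},{"tx":0.013,"ty":0,"tz":0.046,"rx":0,"ry":0,"rz":0,"fingers":-1},{"tx":0.013,"ty":0.03,"tz":0.046,"rx":0,"ry":0,"rz":0,"fingers":-1},{"tx":0.013,"ty":0.06,"tz":0.046,"rx":0,"ry":0,"rz":0,"fingers":-1},{"tx":0.013,"ty":0.085,"tz":0.046,"rx":0,"ry":0,"rz":0,"fingers":-1},{"tx":0.013,"ty":0.098,"tz":0.046,"rx":0,"ry":0,"rz":0,"fingers":-1},{"tx":0.013,"ty":0.098,"tz":0.046,"rx":0,"ry":0,"rz":0,"fingers":-1},{"tx":0.013,"ty":0.098,"tz":0.046,"rx":0,"ry":0,"rz":0,"fingers":-1}]' 15; python3 -c "
from h import *
go([478,276,128],0.0)
crop('side',200,180,120,110,5,'s1.png')"
```

```text
time_s: 2.7
tcp_pos: [478.1, 273.4, 129.0]
ee_rot: [-1.571, 0.0, -0.0]
contact_force: [0.7, 0.1, 0.7]
opening: 0.997
t [-0.0001  0.001   0.0026] r [ 0.01 -0.03 -0.  ]
```

View pics/s1.png

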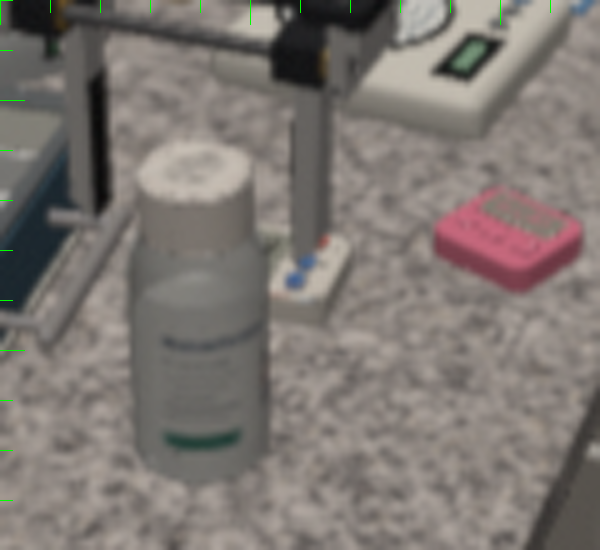

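The fingers straddle the cap (195,190), one on each side. I'll close and lift.

```bash
python3 -m pendant '[{"tx":0,"ty":0,"tz":0,"rx":0,"ry":0,"rz":0,"fingers":1},{"tx":0,"ty":0,"tz":0,"rx":0,"ry":0,"rz":0,"fingers":1},{"tx":0,"ty":0,"tz":0,"rx":0,"ry":0,"rz":0,"fingers":1},{"tx":0,"ty":0,"tz":0,"rx":0,"ry":0,"rz":0,"fingers":1},{"tx":0,"ty":0,"tz":0,"rx":0,"ry":0,"rz":0,"fingers":1},{"tx":0,"ty":0,"tz":0,"rx":0,"ry":0,"rz":0,"fingers":1},{"tx":0,"ty":0,"tz":0,"rx":0,"ry":0,"rz":0,"fingers":1},{"tx":0,"ty":0,"tz":0,"rx":0,"ry":0,"rz":0,"fingers":1},{"tx":0,"ty":0,"tz":0,"rx":0,"ry":0,"rz":0,"fingers":1},{"tx":0,"ty":0,"tz":0,"rx":0,"ry":0,"rz":0,"fingers":1}]' 20; python3 -c "
from h import *
go([535,-385,128],0.0)"
```

```text
time_s: 3.58
tcp_pos: [477.8, 274.1, 128.3]
ee_rot: [-1.571, 0.0, 0.0]
contact_force: [-0.5, 0.4, 2.7]
opening: 0.537
t [ 5.690e-02  2.000e-04 -6.591e-01] r [-0.01  0.03 -0.  ]
```

```bash
python3 -m pendant '[{"tx":0,"ty":-0.02,"tz":0,"rx":0,"ry":0,"rz":0,"fingers":1},{"tx":0,"ty":-0.05,"tz":0,"rx":0,"ry":0,"rz":0,"fingers":1},{"tx":0,"ty":-0.08,"tz":0,"rx":0,"ry":0,"rz":0,"fingers":1},{"tx":0,"ty":-0.08,"tz":-0.015,"rx":0,"ry":0,"rz":0,"fingers":1},{"tx":0,"ty":-0.08,"tz":-0.04,"rx":0,"ry":0,"rz":0,"fingers":1},{"tx":0.005,"ty":-0.08,"tz":-0.075,"rx":0,"ry":0,"rz":0,"fingers":1},{"tx":0.01,"ty":-0.08,"tz":-0.11,"rx":0,"ry":0,"rz":0,"fingers":1},{"tx":0.015,"ty":-0.08,"tz":-0.145,"rx":0,"ry":0,"rz":0,"fingers":1},{"tx":0.02,"ty":-0.08,"tz":-0.18,"rx":0,"ry":0,"rz":0,"fingers":1},{"tx":0.025,"ty":-0.08,"tz":-0.215,"rx":0,"ry":0,"rz":0,"fingers":1},{"tx":0.03,"ty":-0.08,"tz":-0.25,"rx":0,"ry":0,"rz":0,"fingers":1},{"tx":0.035,"ty":-0.08,"tz":-0.285,"rx":0,"ry":0,"rz":0,"fingers":1},{"tx":0.04,"ty":-0.08,"tz":-0.32,"rx":0,"ry":0,"rz":0,"fingers":1},{"tx":0.045,"ty":-0.08,"tz":-0.355,"rx":0,"ry":0,"rz":0,"fingers":1},{"tx":0.05,"ty":-0.08,"tz":-0.39,"rx":0,"ry":0,"rz":0,"fingers":1},{"tx":0.055,"ty":-0.08,"tz":-0.425,"rx":0,"ry":0,"rz":0,"fingers":1},{"tx":0.057,"ty":-0.08,"tz":-0.46,"rx":0,"ry":0,"rz":0,"fingers":1},{"tx":0.057,"ty":-0.08,"tz":-0.485,"rx":0,"ry":0,"rz":0,"fingers":1},{"tx":0.057,"ty":-0.08,"tz":-0.5,"rx":0,"ry":0,"rz":0,"fingers":1},{"tx":0.057,"ty":-0.08,"tz":-0.5,"rx":0,"ry":0,"rz":0,"fingers":1}]'; python3 -c "
from h import *
go([535,-385,131.5],0.0)"
```

```text
time_s: 5.25
tcp_pos: [534.3, -229.2, 207.6]
ee_rot: [-1.571, 0.001, -0.004]
contact_force: [-0.8, -0.6, -2.4]
opening: 0.538
t [ 0.0014  0.0761 -0.1558] r [ 0.01 -0.21 -0.06]
```

```bash
python3 -m pendant '[{"tx":0,"ty":0,"tz":-0.02,"rx":0,"ry":0,"rz":0,"fingers":1},{"tx":0,"ty":0,"tz":-0.05,"rx":0,"ry":0,"rz":0,"fingers":1},{"tx":0,"ty":0,"tz":-0.085,"rx":0,"ry":0,"rz":0,"fingers":1},{"tx":0,"ty":0,"tz":-0.12,"rx":0,"ry":0,"rz":0,"fingers":1},{"tx":0,"ty":0,"tz":-0.145,"rx":0,"ry":0,"rz":0,"fingers":1},{"tx":0,"ty":0,"tz":-0.155,"rx":0,"ry":0,"rz":0,"fingers":1},{"tx":0,"ty":0.02,"tz":-0.155,"rx":0,"ry":0,"rz":0,"fingers":1},{"tx":0,"ty":0.04,"tz":-0.155,"rx":0,"ry":0,"rz":0,"fingers":1},{"tx":0,"ty":0.06,"tz":-0.155,"rx":0,"ry":0,"rz":0,"fingers":1},{"tx":0,"ty":0.07,"tz":-0.155,"rx":0,"ry":0,"rz":0,"fingers":1},{"tx":0,"ty":0.074,"tz":-0.155,"rx":0,"ry":0,"rz":0,"fingers":1},{"tx":0,"ty":0.076,"tz":-0.155,"rx":0,"ry":0,"rz":0,"fingers":1},{"tx":0,"ty":0.077,"tz":-0.155,"rx":0,"ry":0,"rz":0,"fingers":1},{"tx":0,"ty":0.077,"tz":-0.155,"rx":0,"ry":0,"rz":0,"fingers":1},{"tx":0,"ty":0.077,"tz":-0.155,"rx":0,"ry":0,"rz":0,"fingers":1}]'
```

```text
time_s: 6.5
tcp_pos: [535.5, -381.1, 132.1]
ee_rot: [-1.571, -0.001, 0.0]
contact_force: [1.2, -0.8, -2.1]
opening: 0.534
```

```bash
python3 -m pendant '[{"tx":0,"ty":0.001,"tz":0,"rx":0,"ry":0,"rz":0,"fingers":1},{"tx":0,"ty":0.002,"tz":0,"rx":0,"ry":0,"rz":0,"fingers":1},{"tx":0,"ty":0.002,"tz":0,"rx":0,"ry":0,"rz":0,"fingers":1},{"tx":0,"ty":0.002,"tz":0,"rx":0,"ry":0,"rz":0,"fingers":1}]'; python3 -m pendant '[{"tx":0,"ty":0,"tz":0,"rx":0,"ry":0,"rz":0,"fingers":-0.3},{"tx":0,"ty":0,"tz":0,"rx":0,"ry":0,"rz":0,"fingers":-0.6},{"tx":0,"ty":0,"tz":0,"rx":0,"ry":0,"rz":0,"fingers":-1},{"tx":0,"ty":0,"tz":0,"rx":0,"ry":0,"rz":0,"fingers":-1},{"tx":0,"ty":0,"tz":0,"rx":0,"ry":0,"rz":0,"fingers":-1},{"tx":0,"ty":0,"tz":0,"rx":0,"ry":0,"rz":0,"fingers":-1},{"tx":0,"ty":-0.02,"tz":0,"rx":0,"ry":0,"rz":0,"fingers":-1},{"tx":0,"ty":-0.06,"tz":0,"rx":0,"ry":0,"rz":0,"fingers":-1},{"tx":0,"ty":-0.09,"tz":0,"rx":0,"ry":0,"rz":0,"fingers":-1},{"tx":0,"ty":-0.09,"tz":0,"rx":0,"ry":0,"rz":0,"fingers":-1}]'; python3 -c "
from h import *
go([492.5,138,120],0.065)"
```

```text
time_s: 6.83
tcp_pos: [535.7, -381.4, 130.8]
ee_rot: [-1.572, -0.001, 0.0]
contact_force: [-1.5, 0.5, 11.8]
opening: 0.537
time_s: 7.67
tcp_pos: [537.3, -381.8, 225.6]
ee_rot: [-1.575, -0.006, 0.0]
contact_force: [0.6, 0.9, -0.2]
opening: 1.004
t [-0.0452  0.103   0.5203] r [ 0.26 -3.7   0.36]
```

```bash
python3 -m pendant '[{"tx":-0.043,"ty":0,"tz":0.52,"rx":0,"ry":-3.7,"rz":0,"fingers":-1},{"tx":-0.043,"ty":0,"tz":0.52,"rx":0,"ry":-3.7,"rz":0,"fingers":-1},{"tx":-0.043,"ty":0,"tz":0.52,"rx":0,"ry":-3.7,"rz":0,"fingers":-1},{"tx":-0.043,"ty":0,"tz":0.52,"rx":0,"ry":-3.7,"rz":0,"fingers":-1},{"tx":-0.043,"ty":0,"tz":0.52,"rx":0,"ry":-3.7,"rz":0,"fingers":-1},{"tx":-0.043,"ty":0,"tz":0.52,"rx":0,"ry":-3.7,"rz":0,"fingers":-1},{"tx":-0.043,"ty":0,"tz":0.52,"rx":0,"ry":-3.7,"rz":0,"fingers":-1},{"tx":-0.043,"ty":0.05,"tz":0.52,"rx":0,"ry":-3.7,"rz":0,"fingers":-1},{"tx":-0.043,"ty":0.1,"tz":0.52,"rx":0,"ry":-3.7,"rz":0,"fingers":-1},{"tx":-0.043,"ty":0.1,"tz":0.52,"rx":0,"ry":-3.7,"rz":0,"fingers":-1},{"tx":-0.043,"ty":0.1,"tz":0.52,"rx":0,"ry":-3.7,"rz":0,"fingers":-1},{"tx":-0.043,"ty":0.1,"tz":0.52,"rx":0,"ry":-3.7,"rz":0,"fingers":-1},{"tx":-0.043,"ty":0.1,"tz":0.52,"rx":0,"ry":-3.7,"rz":0,"fingers":-1},{"tx":-0.043,"ty":0.1,"tz":0.52,"rx":0,"ry":-3.7,"rz":0,"fingers":-1},{"tx":-0.043,"ty":0.1,"tz":0.52,"rx":0,"ry":-3.7,"rz":0,"fingers":-1},{"tx":-0.043,"ty":0.1,"tz":0.52,"rx":0,"ry":-3.7,"rz":0,"fingers":-1},{"tx":-0.043,"ty":0.1,"tz":0.52,"rx":0,"ry":-3.7,"rz":0,"fingers":-1},{"tx":-0.043,"ty":0.1,"tz":0.52,"rx":0,"ry":-3.7,"rz":0,"fingers":-1},{"tx":-0.043,"ty":0.1,"tz":0.52,"rx":0,"ry":-3.7,"rz":0,"fingers":-1}]'; python3 -c "
from h import *
go([492.5,138,17],0.065)
crop('top',200,160,80,60,8,'t2.png')"
```

```text
time_s: 9.25
tcp_pos: [492.4, 137.9, 119.7]
ee_rot: [-1.571, -0.001, 0.063]
contact_force: [-0.5, 0.2, -0.4]
opening: 0.996
t [1.000e-04 1.027e-01 1.000e-04] r [ 0.02 -0.12  0.04]
```

View pics/t2.png

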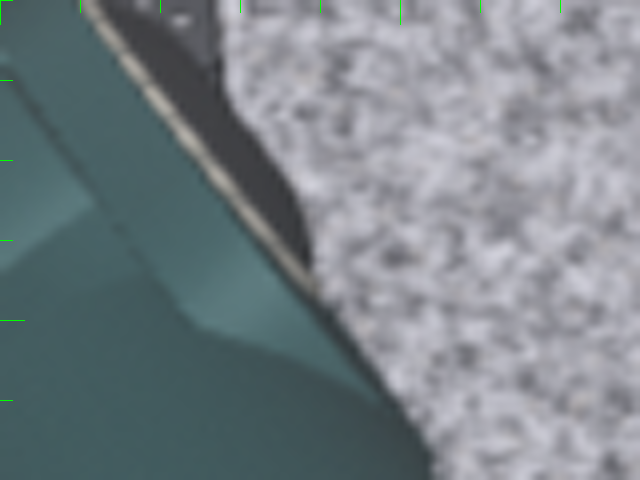

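The arm hides the timer in this view. I'll descend to it with the margin the open jaws leave (17 mm each side).

```bash
python3 -m pendant '[{"tx":0,"ty":0.03,"tz":0,"rx":0,"ry":0,"rz":0,"fingers":-1},{"tx":0,"ty":0.06,"tz":0,"rx":0,"ry":0,"rz":0,"fingers":-1},{"tx":0,"ty":0.08,"tz":0,"rx":0,"ry":0,"rz":0,"fingers":-1},{"tx":0,"ty":0.092,"tz":0,"rx":0,"ry":0,"rz":0,"fingers":-1},{"tx":0,"ty":0.099,"tz":0,"rx":0,"ry":0,"rz":0,"fingers":-1},{"tx":0,"ty":0.102,"tz":0,"rx":0,"ry":0,"rz":0,"fingers":-1},{"tx":0,"ty":0.1025,"tz":0,"rx":0,"ry":0,"rz":0,"fingers":-1},{"tx":0,"ty":0.1025,"tz":0,"rx":0,"ry":0,"rz":0,"fingers":-1}]' 10;python3 -c "
from h import *
crop('side',220,170,100,80,8,'s2.png')"
```

```text
time_s: 9.97
tcp_pos: [492.4, 139.2, 17.6]
ee_rot: [-1.571, -0.001, 0.065]
contact_force: [-0.3, 0.7, 0.8]
opening: 1.002
```

View pics/s2.png

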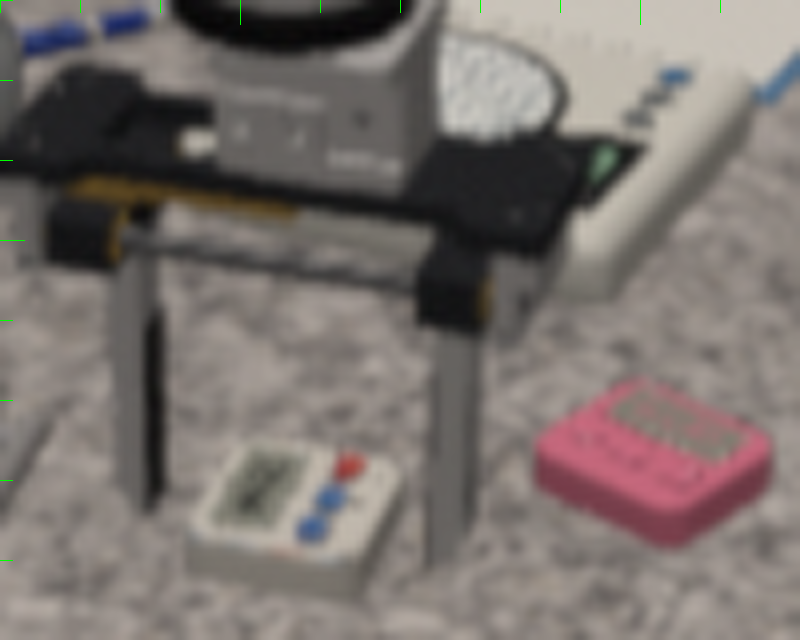

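The white timer at (290,510) sits between the fingers, and the pink look-alike is well clear. Closing now.

```bash
python3 -m pendant '[{"tx":0,"ty":0,"tz":0,"rx":0,"ry":0,"rz":0,"fingers":1},{"tx":0,"ty":0,"tz":0,"rx":0,"ry":0,"rz":0,"fingers":1},{"tx":0,"ty":0,"tz":0,"rx":0,"ry":0,"rz":0,"fingers":1},{"tx":0,"ty":0,"tz":0,"rx":0,"ry":0,"rz":0,"fingers":1},{"tx":0,"ty":0,"tz":0,"rx":0,"ry":0,"rz":0,"fingers":1},{"tx":0,"ty":0,"tz":0,"rx":0,"ry":0,"rz":0,"fingers":1},{"tx":0,"ty":0,"tz":0,"rx":0,"ry":0,"rz":0,"fingers":1},{"tx":0,"ty":0,"tz":0,"rx":0,"ry":0,"rz":0,"fingers":1},{"tx":0,"ty":0,"tz":0,"rx":0,"ry":0,"rz":0,"fingers":1}]' 12; python3 -c "
from h import *
go([530,-285,20],0.065)"
```

```text
time_s: 10.77
tcp_pos: [491.9, 139.0, 16.8]
ee_rot: [-1.571, 0.0, 0.065]
contact_force: [-0.8, -0.6, 3.0]
opening: 0.638
t [ 0.0105 -0.0032 -0.4256] r [ 0.   -0.01 -0.  ]
```

```bash
python3 -m pendant '[{"tx":0,"ty":-0.02,"tz":0,"rx":0,"ry":0,"rz":0,"fingers":1},{"tx":0,"ty":-0.05,"tz":0,"rx":0,"ry":0,"rz":0,"fingers":1},{"tx":0,"ty":-0.08,"tz":0,"rx":0,"ry":0,"rz":0,"fingers":1},{"tx":0,"ty":-0.08,"tz":-0.02,"rx":0,"ry":0,"rz":0,"fingers":1},{"tx":0,"ty":-0.08,"tz":-0.05,"rx":0,"ry":0,"rz":0,"fingers":1},{"tx":0.01,"ty":-0.08,"tz":-0.085,"rx":0,"ry":0,"rz":0,"fingers":1},{"tx":0.01,"ty":-0.08,"tz":-0.12,"rx":0,"ry":0,"rz":0,"fingers":1},{"tx":0.01,"ty":-0.08,"tz":-0.155,"rx":0,"ry":0,"rz":0,"fingers":1},{"tx":0.01,"ty":-0.08,"tz":-0.19,"rx":0,"ry":0,"rz":0,"fingers":1},{"tx":0.01,"ty":-0.08,"tz":-0.225,"rx":0,"ry":0,"rz":0,"fingers":1},{"tx":0.01,"ty":-0.08,"tz":-0.26,"rx":0,"ry":0,"rz":0,"fingers":1},{"tx":0.01,"ty":-0.08,"tz":-0.295,"rx":0,"ry":0,"rz":0,"fingers":1},{"tx":0.01,"ty":-0.08,"tz":-0.33,"rx":0,"ry":0,"rz":0,"fingers":1},{"tx":0.01,"ty":-0.08,"tz":-0.365,"rx":0,"ry":0,"rz":0,"fingers":1},{"tx":0.01,"ty":-0.08,"tz":-0.395,"rx":0,"ry":0,"rz":0,"fingers":1},{"tx":0.01,"ty":-0.08,"tz":-0.415,"rx":0,"ry":0,"rz":0,"fingers":1},{"tx":0.01,"ty":-0.08,"tz":-0.425,"rx":0,"ry":0,"rz":0,"fingers":1},{"tx":0.01,"ty":-0.08,"tz":-0.425,"rx":0,"ry":0,"rz":0,"fingers":1},{"tx":0.01,"ty":-0.06,"tz":-0.425,"rx":0,"ry":0,"rz":0,"fingers":1},{"tx":0.01,"ty":-0.04,"tz":-0.425,"rx":0,"ry":0,"rz":0,"fingers":1}]'
python3 -m pendant '[{"tx":0,"ty":0.015,"tz":0,"rx":0,"ry":0,"rz":0,"fingers":1},{"tx":0,"ty":0.027,"tz":0,"rx":0,"ry":0,"rz":0,"fingers":1},{"tx":0,"ty":0.034,"tz":0,"rx":0,"ry":0,"rz":0,"fingers":1},{"tx":0,"ty":0.036,"tz":0,"rx":0,"ry":0,"rz":0,"fingers":1},{"tx":0,"ty":0.037,"tz":0,"rx":0,"ry":0,"rz":0,"fingers":1},{"tx":0,"ty":0.0375,"tz":0,"rx":0,"ry":0,"rz":0,"fingers":1},{"tx":0,"ty":0.0375,"tz":0,"rx":0,"ry":0,"rz":0,"fingers":1},{"tx":0,"ty":0.0375,"tz":0,"rx":0,"ry":0,"rz":0,"fingers":1}]'
```

```text
time_s: 12.43
tcp_pos: [530.3, -282.8, 57.1]
ee_rot: [-1.571, -0.002, 0.066]
contact_force: [-0.1, 0.1, -0.4]
opening: 0.636
time_s: 13.1
tcp_pos: [529.8, -284.6, 19.9]
ee_rot: [-1.571, -0.001, 0.065]
contact_force: [-0.2, -0.1, -0.9]
opening: 0.639
```

```bash
python3 -m pendant '[{"tx":0,"ty":0.0007,"tz":0,"rx":0,"ry":0,"rz":0,"fingers":1},{"tx":0,"ty":0.001,"tz":0,"rx":0,"ry":0,"rz":0,"fingers":1},{"tx":0,"ty":0.001,"tz":0,"rx":0,"ry":0,"rz":0,"fingers":1}]'
python3 -m pendant '[{"tx":0,"ty":0,"tz":0,"rx":0,"ry":0,"rz":0,"fingers":-0.4},{"tx":0,"ty":0,"tz":0,"rx":0,"ry":0,"rz":0,"fingers":-0.6},{"tx":0,"ty":0,"tz":0,"rx":0,"ry":0,"rz":0,"fingers":-0.8},{"tx":0,"ty":0,"tz":0,"rx":0,"ry":0,"rz":0,"fingers":-0.8},{"tx":0,"ty":0,"tz":0,"rx":0,"ry":0,"rz":0,"fingers":-0.8},{"tx":0,"ty":-0.03,"tz":0,"rx":0,"ry":0,"rz":0,"fingers":-0.8},{"tx":0,"ty":-0.07,"tz":0,"rx":0,"ry":0,"rz":0,"fingers":0},{"tx":0,"ty":-0.1,"tz":0,"rx":0,"ry":0,"rz":0,"fingers":0},{"tx":0,"ty":-0.1,"tz":0,"rx":0,"ry":0,"rz":0,"fingers":0.35},{"tx":0,"ty":-0.1,"tz":0,"rx":0,"ry":0,"rz":0,"fingers":0.35}]'; python3 -c "
from h import *
crop('top',270,110,160,120,5,'t3.png')
go([561.5,225,120],0.113)"
```

```text
time_s: 13.35
tcp_pos: [529.8, -284.7, 19.1]
ee_rot: [-1.572, -0.001, 0.065]
contact_force: [-3.3, 1.4, 11.3]
opening: 0.638
time_s: 14.18
tcp_pos: [530.1, -284.9, 119.8]
ee_rot: [-1.573, -0.002, 0.065]
contact_force: [-0.7, 0.7, -0.8]
opening: 0.652
t [ 0.065  -0.0019  0.5065] r [ 0.03 -2.77  0.01]
```

View pics/t3.png

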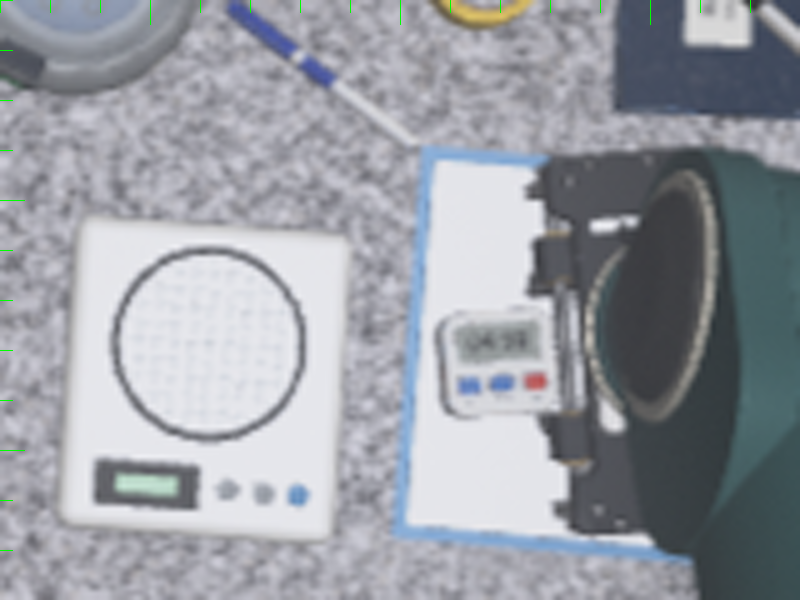

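The timer lies flat on the pad (500,365). Next, the handle.

```bash
python3 -m pendant '[{"tx":0.063,"ty":0,"tz":0.5065,"rx":0,"ry":-2.75,"rz":0,"fingers":0.35},{"tx":0.063,"ty":0,"tz":0.5065,"rx":0,"ry":-2.75,"rz":0,"fingers":0.35},{"tx":0.063,"ty":0,"tz":0.5065,"rx":0,"ry":-2.75,"rz":0,"fingers":0.35},{"tx":0.063,"ty":0,"tz":0.5065,"rx":0,"ry":-2.75,"rz":0,"fingers":0.35},{"tx":0.063,"ty":0,"tz":0.5065,"rx":0,"ry":-2.75,"rz":0,"fingers":0.35},{"tx":0.063,"ty":0,"tz":0.5065,"rx":0,"ry":-2.75,"rz":0,"fingers":0.35},{"tx":0.063,"ty":0,"tz":0.5065,"rx":0,"ry":-2.75,"rz":0,"fingers":0.35},{"tx":0.063,"ty":0,"tz":0.5065,"rx":0,"ry":-2.75,"rz":0,"fingers":0.35},{"tx":0.063,"ty":0,"tz":0.5065,"rx":0,"ry":-2.75,"rz":0,"fingers":0.35},{"tx":0.063,"ty":0,"tz":0.5065,"rx":0,"ry":-2.75,"rz":0,"fingers":0.35},{"tx":0.063,"ty":0,"tz":0.5065,"rx":0,"ry":-2.75,"rz":0,"fingers":0.35},{"tx":0.063,"ty":0,"tz":0.5065,"rx":0,"ry":-2.75,"rz":0,"fingers":0.35},{"tx":0.063,"ty":0,"tz":0.5065,"rx":0,"ry":-2.75,"rz":0,"fingers":0.35},{"tx":0.063,"ty":0,"tz":0.5065,"rx":0,"ry":-2.75,"rz":0,"fingers":0.35},{"tx":0.063,"ty":0,"tz":0.5065,"rx":0,"ry":-2.75,"rz":0,"fingers":0.35},{"tx":0.063,"ty":0,"tz":0.5065,"rx":0,"ry":-2.75,"rz":0,"fingers":0.35}]'
python3 -m pendant '[{"tx":0,"ty":0.02,"tz":0,"rx":0,"ry":0,"rz":0,"fingers":0.35},{"tx":0,"ty":0.035,"tz":0,"rx":0,"ry":0,"rz":0,"fingers":0.35},{"tx":0,"ty":0.035,"tz":0,"rx":0,"ry":0,"rz":0,"fingers":0.35},{"tx":0,"ty":0.035,"tz":0,"rx":0,"ry":0,"rz":0,"fingers":0.35},{"tx":0,"ty":0.035,"tz":0,"rx":0,"ry":0,"rz":0,"fingers":0.35}]'; python3 -c "
from h import *
go([560,225,37],0.113)
crop('side',160,140,120,90,6,'s3.png')"
```

```text
time_s: 15.57
tcp_pos: [559.2, 223.7, 117.2]
ee_rot: [-1.572, 0.002, 0.112]
contact_force: [-0.5, -0.4, -0.3]
opening: 0.327
time_s: 15.98
tcp_pos: [559.7, 224.8, 83.6]
ee_rot: [-1.571, 0.0, 0.112]
contact_force: [0.2, -0.7, -0.1]
opening: 0.324
t [0.0004 0.0466 0.0002] r [-0.01 -0.04 -0.  ]
```

View pics/s3.png

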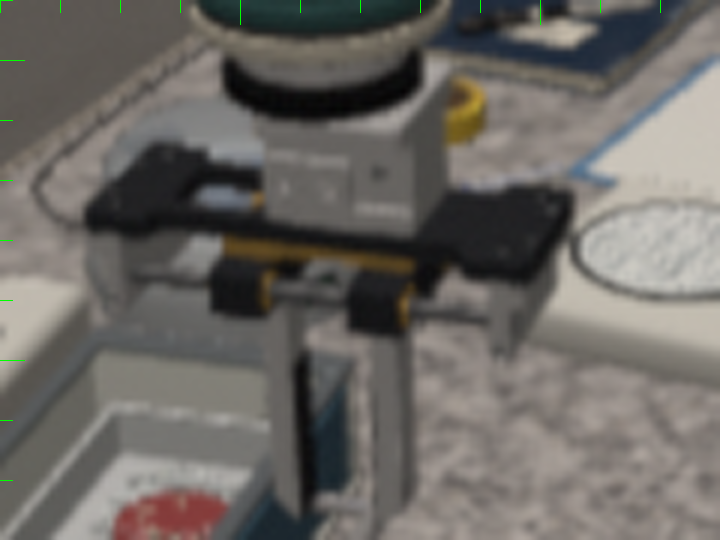

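```bash
python3 -m pendant '[{"tx":0,"ty":0.01,"tz":0,"rx":0,"ry":0,"rz":0,"fingers":0.35},{"tx":0,"ty":0.018,"tz":0,"rx":0,"ry":0,"rz":0,"fingers":0.35},{"tx":0,"ty":0.022,"tz":0,"rx":0,"ry":0,"rz":0,"fingers":0.35},{"tx":0,"ty":0.025,"tz":0,"rx":0,"ry":0,"rz":0,"fingers":0.35},{"tx":0,"ty":0.027,"tz":0,"rx":0,"ry":0,"rz":0,"fingers":0.35},{"tx":0,"ty":0.027,"tz":0,"rx":0,"ry":0,"rz":0,"fingers":0.35},{"tx":0,"ty":0.027,"tz":0,"rx":0,"ry":0,"rz":0,"fingers":0.35}]'
```

```text
time_s: 16.62
tcp_pos: [559.5, 225.2, 56.3]
ee_rot: [-1.571, 0.0, 0.113]
contact_force: [-0.3, 0.2, -0.1]
opening: 0.323
```

Tips at z = 42 with no contact. I'll go down the rest of the way and close on the bar.

```bash
python3 -m pendant '[{"tx":0,"ty":0.008,"tz":0,"rx":0,"ry":0,"rz":0,"fingers":0.35},{"tx":0,"ty":0.014,"tz":0,"rx":0,"ry":0,"rz":0,"fingers":0.35},{"tx":0,"ty":0.018,"tz":0,"rx":0,"ry":0,"rz":0,"fingers":0.35},{"tx":0,"ty":0.019,"tz":0,"rx":0,"ry":0,"rz":0,"fingers":0.35},{"tx":0,"ty":0.019,"tz":0,"rx":0,"ry":0,"rz":0,"fingers":0.35},{"tx":0,"ty":0.019,"tz":0,"rx":0,"ry":0,"rz":0,"fingers":0.6},{"tx":0,"ty":0.019,"tz":0,"rx":0,"ry":0,"rz":0,"fingers":1},{"tx":0,"ty":0.019,"tz":0,"rx":0,"ry":0,"rz":0,"fingers":1},{"tx":0,"ty":0.019,"tz":0,"rx":0,"ry":0,"rz":0,"fingers":1},{"tx":0,"ty":0.019,"tz":0,"rx":0,"ry":0,"rz":0,"fingers":1},{"tx":0,"ty":0.019,"tz":0,"rx":0,"ry":0,"rz":0,"fingers":1}]' 15
```

```text
time_s: 17.53
tcp_pos: [559.7, 225.2, 37.5]
ee_rot: [-1.571, -0.0, 0.113]
contact_force: [1.2, 0.5, 1.4]
opening: 0.112
```

```bash
python3 -m pendant '[{"tx":-0.005,"ty":0,"tz":0,"rx":0,"ry":0,"rz":0,"fingers":1},{"tx":-0.012,"ty":0,"tz":0,"rx":0,"ry":0,"rz":0,"fingers":1},{"tx":-0.022,"ty":0,"tz":0,"rx":0,"ry":0,"rz":0,"fingers":1},{"tx":-0.032,"ty":0,"tz":0,"rx":0,"ry":0,"rz":0,"fingers":1},{"tx":-0.042,"ty":0,"tz":0,"rx":0,"ry":0,"rz":0,"fingers":1},{"tx":-0.052,"ty":0,"tz":0,"rx":0,"ry":0,"rz":0,"fingers":1},{"tx":-0.062,"ty":0,"tz":0,"rx":0,"ry":0,"rz":0,"fingers":1},{"tx":-0.072,"ty":0,"tz":0,"rx":0,"ry":0,"rz":0,"fingers":1},{"tx":-0.082,"ty":0,"tz":0,"rx":0,"ry":0,"rz":0,"fingers":1},{"tx":-0.092,"ty":0,"tz":0,"rx":0,"ry":0,"rz":0,"fingers":1},{"tx":-0.102,"ty":0,"tz":0,"rx":0,"ry":0,"rz":0,"fingers":1},{"tx":-0.11,"ty":0,"tz":0,"rx":0,"ry":0,"rz":0,"fingers":1},{"tx":-0.116,"ty":0,"tz":0,"rx":0,"ry":0,"rz":0,"fingers":1},{"tx":-0.12,"ty":0,"tz":0,"rx":0,"ry":0,"rz":0,"fingers":1},{"tx":-0.123,"ty":0,"tz":0,"rx":0,"ry":0,"rz":0,"fingers":1},{"tx":-0.124,"ty":0,"tz":0,"rx":0,"ry":0,"rz":0,"fingers":1},{"tx":-0.124,"ty":0,"tz":0,"rx":0,"ry":0,"rz":0,"fingers":1},{"tx":-0.124,"ty":0,"tz":0,"rx":0,"ry":0,"rz":0,"fingers":1}]'
```

```text
time_s: 19.03
tcp_pos: [438.1, 209.3, 37.5]
ee_rot: [-1.572, -0.003, 0.111]
contact_force: [20.8, -8.9, -8.7]
opening: 0.111
```

```bash
python3 -m pendant '[{"tx":0.0015,"ty":0,"tz":0,"rx":0,"ry":0,"rz":0,"fingers":0.6},{"tx":0.0015,"ty":0,"tz":0,"rx":0,"ry":0,"rz":0,"fingers":0.35},{"tx":0.0015,"ty":0,"tz":0,"rx":0,"ry":0,"rz":0,"fingers":0.35},{"tx":0.0015,"ty":0,"tz":0,"rx":0,"ry":0,"rz":0,"fingers":0.35},{"tx":0.0015,"ty":-0.02,"tz":0,"rx":0,"ry":0,"rz":0,"fingers":0.35},{"tx":0.0015,"ty":-0.06,"tz":0,"rx":0,"ry":0,"rz":0,"fingers":0.35},{"tx":0.0015,"ty":-0.1,"tz":0,"rx":0,"ry":0,"rz":0,"fingers":0.35},{"tx":0.03,"ty":-0.12,"tz":-0.04,"rx":0,"ry":0,"rz":0,"fingers":0.1},{"tx":0.03,"ty":-0.12,"tz":-0.08,"rx":0,"ry":0,"rz":0,"fingers":-0.2},{"tx":0.03,"ty":-0.12,"tz":-0.12,"rx":0,"ry":0,"rz":0,"fingers":-0.6},{"tx":0.03,"ty":-0.12,"tz":-0.16,"rx":0,"ry":0,"rz":0,"fingers":-0.6},{"tx":0.03,"ty":-0.12,"tz":-0.2,"rx":0,"ry":0,"rz":0,"fingers":-0.6},{"tx":0.03,"ty":-0.12,"tz":-0.24,"rx":0,"ry":0,"rz":0,"fingers":-0.6},{"tx":0.03,"ty":-0.12,"tz":-0.28,"rx":0,"ry":0,"rz":0,"fingers":-0.6},{"tx":0.03,"ty":-0.12,"tz":-0.28,"rx":0,"ry":0,"rz":0,"fingers":-0.6},{"tx":0.03,"ty":-0.12,"tz":-0.28,"rx":0,"ry":0,"rz":0,"fingers":-0.6}]'; python3 -c "
from h import *
crop('top',120,90,130,150,4,'t4.png')"
```

```text
time_s: 20.37
tcp_pos: [497.1, -65.5, 156.9]
ee_rot: [-1.571, 0.001, 0.109]
contact_force: [-0.2, 0.4, -0.1]
opening: 0.801
```

View pics/t4.png

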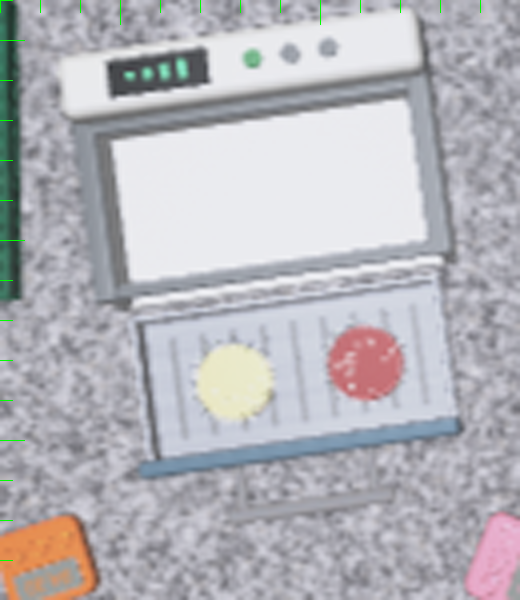

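The drawer is out, with red at (366,363) and pale at (234,382).

```bash
python3 -c "
from h import *
a=lambda X,Y,z:pix2w('top',120+(X+.5)/4-.5,90+(Y+.5)/4-.5,z)
print(a(366,363,28),a(366,363,20),a(234,382,28))
p=a(366,363,25);go([p[0],p[1],110],0.113+np.pi/2)"
```

```text
[539.8 170.5  28. ] [540.2 171.5  20. ] [527.2 265.   28. ]
t [0.0688 0.0471 0.2283] r [-5.000e-02 -9.006e+01 -0.000e+00]
```

```bash
python3 -m pendant '[{"tx":0.069,"ty":0,"tz":0.228,"rx":0,"ry":-90,"rz":0,"fingers":-0.6},{"tx":0.069,"ty":0,"tz":0.228,"rx":0,"ry":-90,"rz":0,"fingers":-0.6},{"tx":0.069,"ty":0,"tz":0.228,"rx":0,"ry":-90,"rz":0,"fingers":-0.6},{"tx":0.069,"ty":0,"tz":0.228,"rx":0,"ry":-90,"rz":0,"fingers":-0.6},{"tx":0.069,"ty":0,"tz":0.228,"rx":0,"ry":-90,"rz":0,"fingers":-0.6},{"tx":0.069,"ty":0,"tz":0.228,"rx":0,"ry":-90,"rz":0,"fingers":-0.6},{"tx":0.069,"ty":0,"tz":0.228,"rx":0,"ry":-90,"rz":0,"fingers":-0.6},{"tx":0.069,"ty":0,"tz":0.228,"rx":0,"ry":-90,"rz":0,"fingers":-0.6},{"tx":0.069,"ty":0,"tz":0.228,"rx":0,"ry":-90,"rz":0,"fingers":-0.6},{"tx":0.069,"ty":0,"tz":0.228,"rx":0,"ry":-90,"rz":0,"fingers":-0.6},{"tx":0.069,"ty":0,"tz":0.228,"rx":0,"ry":-90,"rz":0,"fingers":-0.6},{"tx":0.069,"ty":0,"tz":0.228,"rx":0,"ry":-90,"rz":0,"fingers":-0.6},{"tx":0.069,"ty":0,"tz":0.228,"rx":0,"ry":-90,"rz":0,"fingers":-0.6},{"tx":0.069,"ty":0.04,"tz":0.228,"rx":0,"ry":-90,"rz":0,"fingers":-0.6},{"tx":0.069,"ty":0.06,"tz":0.228,"rx":0,"ry":-90,"rz":0,"fingers":-0.6},{"tx":0.069,"ty":0.06,"tz":0.228,"rx":0,"ry":-90,"rz":0,"fingers":-0.6},{"tx":0.069,"ty":0.06,"tz":0.228,"rx":0,"ry":-90,"rz":0,"fingers":-0.6},{"tx":0.069,"ty":0.06,"tz":0.228,"rx":0,"ry":-90,"rz":0,"fingers":-0.6}]'; python3 -c "
from h import *
go([540,171,32],0.113+np.pi/2)
crop('side',160,160,110,90,6,'s5.png')"
```

```text
time_s: 21.92
tcp_pos: [540.5, 172.0, 98.7]
ee_rot: [-1.572, -0.001, 1.685]
contact_force: [-0.1, -0.4, 0.3]
opening: 0.799
t [-0.001   0.0667  0.0007] r [0.06 0.09 0.04]
```

View pics/s5.png

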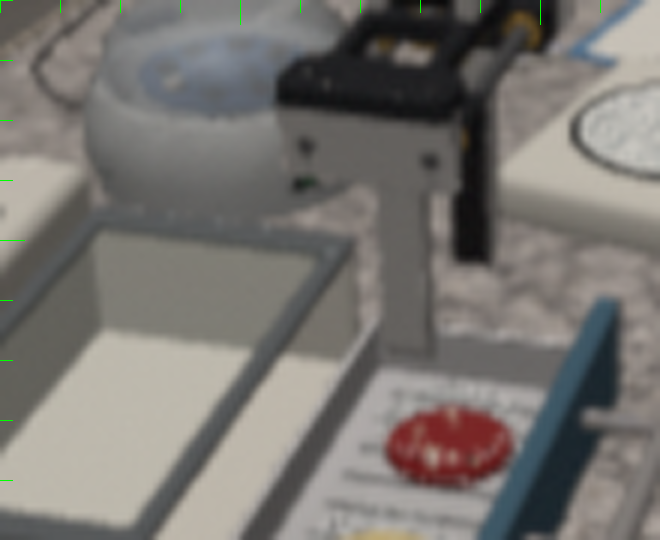

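```bash
python3 -c "
from h import *
print(pix2w('side',160+450/6,160+445/6,26))"
python3 -m pendant '[{"tx":-0.001,"ty":0.015,"tz":0,"rx":0,"ry":0,"rz":0,"fingers":-0.6},{"tx":-0.001,"ty":0.03,"tz":0,"rx":0,"ry":0,"rz":0,"fingers":-0.6},{"tx":-0.001,"ty":0.036,"tz":0,"rx":0,"ry":0,"rz":0,"fingers":-0.6},{"tx":-0.001,"ty":0.036,"tz":0,"rx":0,"ry":0,"rz":0,"fingers":-0.6},{"tx":-0.001,"ty":0.036,"tz":0,"rx":0,"ry":0,"rz":0,"fingers":-0.6}]'
```

```text
[530.4 186.8  26. ]
time_s: 22.38
tcp_pos: [540.3, 169.8, 61.0]
ee_rot: [-1.57, -0.0, 1.684]
contact_force: [-0.4, -0.8, 0.3]
opening: 0.801
```

```bash
python3 -c "
from h import *
print(proj('side',[[540,171,26],[540,171,14],[561.5,225,42]]))
im=optics.camera('side').astype(int);m=(im[:,:,0]-im[:,:,1:].max(2)>50);m[:,:200]=0;m[:,260:]=0;m[:215]=0;m[250:]=0
v,u=np.nonzero(m);print(u.mean(),v.mean(),u.min(),u.max(),v.min(),v.max())
crop('side',200,195,80,60,8,'s6.png')
R=Ro.from_euler('xyz',bot.sense()['ee_rot']);t=bot.sense()['tcp_pos']
print(proj('side',[t+R.apply([s*40,14,0]) for s in(1,-1)]))
"
```

```text
[[234.11862905 230.22692732]
 [234.2474699  234.17021954]
 [216.76498394 234.13874899]]
235.02721088435374 234.12244897959184 225 244 228 239
[[228.7222701  231.06882265]
 [238.57971108 214.90445646]]
```

View pics/s6.png

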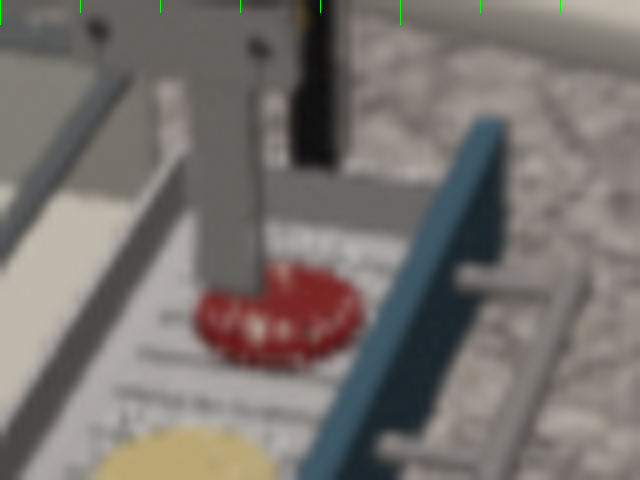

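The visible red agar is low in the dish, so at z≈16 the two cameras agree with (540,171.5). Descending.

```bash
python3 -m pendant '[{"tx":0.001,"ty":0.01,"tz":0,"rx":0,"ry":0,"rz":0,"fingers":-0.6},{"tx":0.001,"ty":0.019,"tz":0,"rx":0,"ry":0,"rz":0,"fingers":-0.6},{"tx":0.001,"ty":0.025,"tz":0,"rx":0,"ry":0,"rz":0,"fingers":-0.6},{"tx":0.001,"ty":0.028,"tz":0,"rx":0,"ry":0,"rz":0,"fingers":-0.6},{"tx":0.001,"ty":0.0285,"tz":0,"rx":0,"ry":0,"rz":0,"fingers":-0.6},{"tx":0.001,"ty":0.0285,"tz":0,"rx":0,"ry":0,"rz":0,"fingers":-0.6}]' 6
python3 -m pendant '[{"tx":0,"ty":0,"tz":0,"rx":0,"ry":0,"rz":0,"fingers":-0.4},{"tx":0,"ty":0,"tz":0,"rx":0,"ry":0,"rz":0,"fingers":-0.3},{"tx":0,"ty":0,"tz":0,"rx":0,"ry":0,"rz":0,"fingers":-0.2},{"tx":0,"ty":0,"tz":0,"rx":0,"ry":0,"rz":0,"fingers":0},{"tx":0,"ty":0,"tz":0,"rx":0,"ry":0,"rz":0,"fingers":1},{"tx":0,"ty":0,"tz":0,"rx":0,"ry":0,"rz":0,"fingers":1},{"tx":0,"ty":0,"tz":0,"rx":0,"ry":0,"rz":0,"fingers":1},{"tx":0,"ty":0,"tz":0,"rx":0,"ry":0,"rz":0,"fingers":1}]' 8
```

```text
time_s: 22.98
tcp_pos: [540.3, 170.7, 32.5]
ee_rot: [-1.57, -0.0, 1.684]
contact_force: [-0.2, -0.0, 0.3]
opening: 0.8
time_s: 23.65
tcp_pos: [540.6, 170.7, 33.0]
ee_rot: [-1.571, -0.0, 1.684]
contact_force: [-0.2, -0.5, 5.6]
opening: 0.627
```

```bash
python3 -m pendant '[{"tx":0,"ty":-0.002,"tz":0,"rx":0,"ry":0,"rz":0,"fingers":1},{"tx":0,"ty":-0.006,"tz":0,"rx":0,"ry":0,"rz":0,"fingers":1},{"tx":0,"ty":-0.012,"tz":0,"rx":0,"ry":0,"rz":0,"fingers":1},{"tx":0,"ty":-0.02,"tz":0,"rx":0,"ry":0,"rz":0,"fingers":1},{"tx":0,"ty":-0.03,"tz":0,"rx":0,"ry":0,"rz":0,"fingers":1},{"tx":0,"ty":-0.04,"tz":0,"rx":0,"ry":0,"rz":0,"fingers":1},{"tx":0,"ty":-0.05,"tz":0,"rx":0,"ry":0,"rz":0,"fingers":1},{"tx":0,"ty":-0.055,"tz":0,"rx":0,"ry":0,"rz":0,"fingers":1},{"tx":0,"ty":-0.055,"tz":0,"rx":0,"ry":0,"rz":0,"fingers":1}]' 10;python3 -c "
from h import *
crop('side',200,170,80,80,7,'s7.png')"
```

```text
time_s: 24.4
tcp_pos: [541.0, 170.8, 89.2]
ee_rot: [-1.573, -0.0, 1.684]
contact_force: [-0.3, 0.6, 0.1]
opening: 0.622
```

View pics/s7.png

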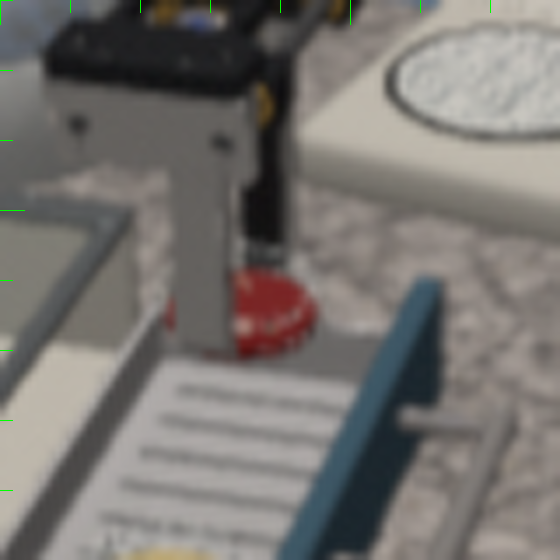

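```bash
python3 -c "
from h import *
R=Ro.from_euler('xyz',bot.sense()['ee_rot']);t=bot.sense()['tcp_pos'];print(R.as_matrix().round(2))
for o in(0,5,10):
  c=t+R.apply([0,0,o]);c[2]=74
  th=np.linspace(0,6.28,60);e=proj('side',np.c_[c[0]+27*np.cos(th),c[1]+27*np.sin(th),0*th+74]);print(o,e.min(0),e.max(0))
"
```

```text
[[-0.11  0.   -0.99]
 [ 0.99  0.   -0.11]
 [-0.   -1.   -0.  ]]
0 [222.56240515 208.50224446] [244.16308598 219.54550278]
5 [224.4563632 208.7575058] [246.07611248 219.82339025]
10 [226.35413638 209.01326979] [247.99298714 220.10184913]
```

The plate is level in the fingers, about 3 mm off-centre toward the robot. I'll carry it to the glass.

```bash
python3 -m pendant '[{"tx":-0.005,"ty":-0.01,"tz":0.0005,"rx":0,"ry":0,"rz":0,"fingers":1},{"tx":-0.015,"ty":-0.02,"tz":0.0015,"rx":0,"ry":0,"rz":0,"fingers":1},{"tx":-0.03,"ty":-0.025,"tz":0.003,"rx":0,"ry":0,"rz":0,"fingers":1},{"tx":-0.05,"ty":-0.025,"tz":0.005,"rx":0,"ry":0,"rz":0,"fingers":1},{"tx":-0.07,"ty":-0.025,"tz":0.007,"rx":0,"ry":0,"rz":0,"fingers":1},{"tx":-0.09,"ty":-0.025,"tz":0.009,"rx":0,"ry":0,"rz":0,"fingers":1},{"tx":-0.11,"ty":-0.025,"tz":0.011,"rx":0,"ry":0,"rz":0,"fingers":1},{"tx":-0.13,"ty":-0.025,"tz":0.013,"rx":0,"ry":0,"rz":0,"fingers":1},{"tx":-0.15,"ty":-0.025,"tz":0.015,"rx":0,"ry":0,"rz":0,"fingers":1},{"tx":-0.17,"ty":-0.025,"tz":0.017,"rx":0,"ry":0,"rz":0,"fingers":1},{"tx":-0.19,"ty":-0.025,"tz":0.019,"rx":0,"ry":0,"rz":0,"fingers":1},{"tx":-0.21,"ty":-0.025,"tz":0.021,"rx":0,"ry":0,"rz":0,"fingers":1},{"tx":-0.23,"ty":-0.025,"tz":0.023,"rx":0,"ry":0,"rz":0,"fingers":1},{"tx":-0.25,"ty":-0.025,"tz":0.025,"rx":0,"ry":0,"rz":0,"fingers":1},{"tx":-0.265,"ty":-0.025,"tz":0.027,"rx":0,"ry":0,"rz":0,"fingers":1},{"tx":-0.276,"ty":-0.025,"tz":0.028,"rx":0,"ry":0,"rz":0,"fingers":1},{"tx":-0.282,"ty":-0.025,"tz":0.0283,"rx":0,"ry":0,"rz":0,"fingers":1},{"tx":-0.284,"ty":-0.025,"tz":0.0283,"rx":0,"ry":0,"rz":0,"fingers":1},{"tx":-0.284,"ty":-0.015,"tz":0.0283,"rx":0,"ry":0,"rz":0,"fingers":1},{"tx":-0.284,"ty":0,"tz":0.0283,"rx":0,"ry":0,"rz":0,"fingers":1}]'
python3 -m pendant '[{"tx":0,"ty":0.008,"tz":0,"rx":0,"ry":0,"rz":0,"fingers":1},{"tx":0,"ty":0.015,"tz":0,"rx":0,"ry":0,"rz":0,"fingers":1},{"tx":0,"ty":0.02,"tz":0,"rx":0,"ry":0,"rz":0,"fingers":1},{"tx":0,"ty":0.022,"tz":0,"rx":0,"ry":0,"rz":0,"fingers":1},{"tx":0,"ty":0.022,"tz":0,"rx":0,"ry":0,"rz":0,"fingers":1},{"tx":0,"ty":0.022,"tz":0,"rx":0,"ry":0,"rz":0,"fingers":1}]';python3 -c "
from h import *
go([545,-114.5,55],0.113+np.pi/2)
crop('side',240,130,100,90,6,'s8.png')
R=Ro.from_euler('xyz',bot.sense()['ee_rot']);t=bot.sense()['tcp_pos']
c=t+R.apply([0,0,3]);z=t[2]-16;th=np.linspace(0,6.28,60)
e=proj('side',np.c_[c[0]+27*np.cos(th),c[1]+27*np.sin(th),0*th+z]);print(e.min(0),e.max(0),c)
e=proj('side',np.c_[542+51*np.cos(th),-115+51*np.sin(th),0*th+36]);print(e.min(0),e.max(0))
"
```

```text
time_s: 26.12
tcp_pos: [545.0, -114.0, 87.7]
ee_rot: [-1.572, 0.0, 1.684]
contact_force: [0.5, -0.1, 0.3]
opening: 0.628
time_s: 26.62
tcp_pos: [544.5, -114.6, 65.9]
ee_rot: [-1.571, -0.0, 1.684]
contact_force: [-0.1, -0.4, -0.6]
opening: 0.625
t [ 0.      0.0109 -0.0005] r [0.01 0.01 0.  ]
[263.51464529 172.41272553] [281.12270184 180.10380849] [ 541.60965425 -114.99904611   66.07206127]
[255.58634781 173.15835692] [288.69265028 187.8979272 ]
```

View pics/s8.png

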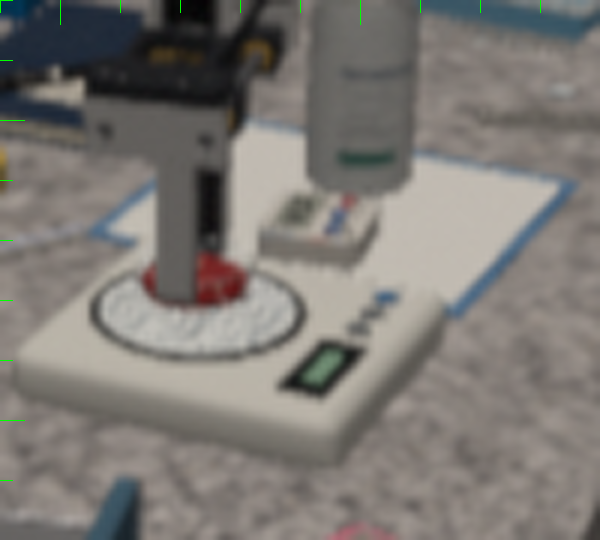

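The plate's edges (142–246 px) match the prediction over the glass (92–303 px), and the bottle stands upright on the pad behind. Lowering.

```bash
python3 -m pendant '[{"tx":0,"ty":0.004,"tz":0.001,"rx":0,"ry":0,"rz":0,"fingers":1},{"tx":0,"ty":0.007,"tz":0.001,"rx":0,"ry":0,"rz":0,"fingers":1},{"tx":0,"ty":0.009,"tz":0.001,"rx":0,"ry":0,"rz":0,"fingers":1},{"tx":0,"ty":0.01,"tz":0.001,"rx":0,"ry":0,"rz":0,"fingers":1},{"tx":0,"ty":0.0105,"tz":0.001,"rx":0,"ry":0,"rz":0,"fingers":1},{"tx":0,"ty":0.0105,"tz":0.001,"rx":0,"ry":0,"rz":0,"fingers":1}]'
```

```text
time_s: 27.17
tcp_pos: [543.4, -114.8, 55.2]
ee_rot: [-1.571, -0.0, 1.684]
contact_force: [0.6, -0.3, 0.3]
opening: 0.623
```

```bash
python3 -m pendant '[{"tx":0,"ty":0.0005,"tz":0,"rx":0,"ry":0,"rz":0,"fingers":1},{"tx":0,"ty":0.001,"tz":0,"rx":0,"ry":0,"rz":0,"fingers":1},{"tx":0,"ty":0.001,"tz":0,"rx":0,"ry":0,"rz":0,"fingers":1}]'
```

```text
time_s: 27.42
tcp_pos: [543.6, -114.8, 54.7]
ee_rot: [-1.571, 0.0, 1.684]
contact_force: [-2.1, -0.0, 6.2]
opening: 0.625
```

```bash
python3 -m pendant '[{"tx":0,"ty":0,"tz":0,"rx":0,"ry":0,"rz":0,"fingers":-0.3},{"tx":0,"ty":0,"tz":0,"rx":0,"ry":0,"rz":0,"fingers":-0.4},{"tx":0,"ty":0,"tz":0,"rx":0,"ry":0,"rz":0,"fingers":-0.6},{"tx":0,"ty":0,"tz":0,"rx":0,"ry":0,"rz":0,"fingers":-0.8},{"tx":0,"ty":0,"tz":0,"rx":0,"ry":0,"rz":0,"fingers":-0.8},{"tx":0,"ty":0,"tz":0,"rx":0,"ry":0,"rz":0,"fingers":-0.8},{"tx":0,"ty":-0.01,"tz":0,"rx":0,"ry":0,"rz":0,"fingers":-0.8},{"tx":0,"ty":-0.04,"tz":0,"rx":0,"ry":0,"rz":0,"fingers":-0.8},{"tx":0,"ty":-0.08,"tz":0,"rx":0,"ry":0,"rz":0,"fingers":-0.8},{"tx":0,"ty":-0.09,"tz":0,"rx":0,"ry":0,"rz":0,"fingers":0.35},{"tx":0,"ty":-0.09,"tz":0,"rx":0,"ry":0,"rz":0,"fingers":0.35}]';python3 -c "
from h import *
go([439.5,209.5,140],0.113)"
```

```text
time_s: 28.33
tcp_pos: [544.9, -114.9, 147.8]
ee_rot: [-1.575, 0.002, 1.684]
contact_force: [-0.7, -0.0, 0.1]
opening: 0.799
t [0.3342 0.0069 0.0682] r [ 0.28 89.99  0.1 ]
```

```bash
python3 -m pendant '[{"tx":0.334,"ty":0,"tz":0.068,"rx":0,"ry":90,"rz":0,"fingers":0.35},{"tx":0.334,"ty":0,"tz":0.068,"rx":0,"ry":90,"rz":0,"fingers":0.35},{"tx":0.334,"ty":0,"tz":0.068,"rx":0,"ry":90,"rz":0,"fingers":0.35},{"tx":0.334,"ty":0,"tz":0.068,"rx":0,"ry":90,"rz":0,"fingers":0.35},{"tx":0.334,"ty":0,"tz":0.068,"rx":0,"ry":90,"rz":0,"fingers":0.35},{"tx":0.334,"ty":0,"tz":0.068,"rx":0,"ry":90,"rz":0,"fingers":0.35},{"tx":0.334,"ty":0,"tz":0.068,"rx":0,"ry":90,"rz":0,"fingers":0.35},{"tx":0.334,"ty":0,"tz":0.068,"rx":0,"ry":90,"rz":0,"fingers":0.35},{"tx":0.334,"ty":0,"tz":0.068,"rx":0,"ry":90,"rz":0,"fingers":0.35},{"tx":0.334,"ty":0,"tz":0.068,"rx":0,"ry":90,"rz":0,"fingers":0.35},{"tx":0.334,"ty":0,"tz":0.068,"rx":0,"ry":90,"rz":0,"fingers":0.35},{"tx":0.334,"ty":0,"tz":0.068,"rx":0,"ry":90,"rz":0,"fingers":0.35},{"tx":0.334,"ty":0,"tz":0.068,"rx":0,"ry":90,"rz":0,"fingers":0.35},{"tx":0.334,"ty":0,"tz":0.068,"rx":0,"ry":90,"rz":0,"fingers":0.35},{"tx":0.334,"ty":0,"tz":0.068,"rx":0,"ry":90,"rz":0,"fingers":0.35},{"tx":0.334,"ty":0,"tz":0.068,"rx":0,"ry":90,"rz":0,"fingers":0.35},{"tx":0.334,"ty":0.03,"tz":0.068,"rx":0,"ry":90,"rz":0,"fingers":0.35},{"tx":0.334,"ty":0.06,"tz":0.068,"rx":0,"ry":90,"rz":0,"fingers":0.35},{"tx":0.334,"ty":0.06,"tz":0.068,"rx":0,"ry":90,"rz":0,"fingers":0.35},{"tx":0.334,"ty":0.06,"tz":0.068,"rx":0,"ry":90,"rz":0,"fingers":0.35}]';python3 -c "
from h import *
go([439.5,209.5,37.5],0.113)"
```

```text
time_s: 30.0
tcp_pos: [437.3, 209.3, 83.9]
ee_rot: [-1.571, 0.003, 0.116]
contact_force: [-0.7, -1.1, 0.5]
opening: 0.326
t [ 0.0023  0.0464 -0.0001] r [-0.01  0.15 -0.17]
```

```bash
python3 -m pendant '[{"tx":0.002,"ty":0.01,"tz":0,"rx":0,"ry":0,"rz":0,"fingers":0.35},{"tx":0.002,"ty":0.02,"tz":0,"rx":0,"ry":0,"rz":0,"fingers":0.35},{"tx":0.002,"ty":0.028,"tz":0,"rx":0,"ry":0,"rz":0,"fingers":0.35},{"tx":0.002,"ty":0.034,"tz":0,"rx":0,"ry":0,"rz":0,"fingers":0.35},{"tx":0.002,"ty":0.04,"tz":0,"rx":0,"ry":0,"rz":0,"fingers":0.35},{"tx":0.002,"ty":0.045,"tz":0,"rx":0,"ry":0,"rz":0,"fingers":0.35},{"tx":0.002,"ty":0.046,"tz":0,"rx":0,"ry":0,"rz":0,"fingers":0.35},{"tx":0.002,"ty":0.046,"tz":0,"rx":0,"ry":0,"rz":0,"fingers":0.35},{"tx":0.002,"ty":0.046,"tz":0,"rx":0,"ry":0,"rz":0,"fingers":1},{"tx":0.002,"ty":0.046,"tz":0,"rx":0,"ry":0,"rz":0,"fingers":1},{"tx":0.002,"ty":0.046,"tz":0,"rx":0,"ry":0,"rz":0,"fingers":1},{"tx":0.002,"ty":0.046,"tz":0,"rx":0,"ry":0,"rz":0,"fingers":1},{"tx":0.002,"ty":0.046,"tz":0,"rx":0,"ry":0,"rz":0,"fingers":1},{"tx":0.002,"ty":0.046,"tz":0,"rx":0,"ry":0,"rz":0,"fingers":1}]' 15;python3 -c "
from h import *
go([560,225.2,37.5],0.113)"
```

```text
time_s: 31.17
tcp_pos: [440.2, 209.6, 38.5]
ee_rot: [-1.571, -0.0, 0.113]
contact_force: [-1.4, 0.2, 4.1]
opening: 0.108
t [0.1208 0.001  0.002 ] r [-0.    0.    0.01]
```

```bash
python3 -m pendant '[{"tx":0.005,"ty":0,"tz":0,"rx":0,"ry":0,"rz":0,"fingers":1},{"tx":0.012,"ty":0,"tz":0,"rx":0,"ry":0,"rz":0,"fingers":1},{"tx":0.022,"ty":0,"tz":0,"rx":0,"ry":0,"rz":0,"fingers":1},{"tx":0.032,"ty":0,"tz":0.0005,"rx":0,"ry":0,"rz":0,"fingers":1},{"tx":0.042,"ty":0,"tz":0.0005,"rx":0,"ry":0,"rz":0,"fingers":1},{"tx":0.052,"ty":0,"tz":0.001,"rx":0,"ry":0,"rz":0,"fingers":1},{"tx":0.062,"ty":0,"tz":0.001,"rx":0,"ry":0,"rz":0,"fingers":1},{"tx":0.072,"ty":0,"tz":0.001,"rx":0,"ry":0,"rz":0,"fingers":1},{"tx":0.082,"ty":0,"tz":0.0015,"rx":0,"ry":0,"rz":0,"fingers":1},{"tx":0.092,"ty":0,"tz":0.0015,"rx":0,"ry":0,"rz":0,"fingers":1},{"tx":0.1,"ty":0,"tz":0.0015,"rx":0,"ry":0,"rz":0,"fingers":1},{"tx":0.107,"ty":0,"tz":0.002,"rx":0,"ry":0,"rz":0,"fingers":1},{"tx":0.112,"ty":0,"tz":0.002,"rx":0,"ry":0,"rz":0,"fingers":1},{"tx":0.116,"ty":0,"tz":0.002,"rx":0,"ry":0,"rz":0,"fingers":1},{"tx":0.119,"ty":0,"tz":0.002,"rx":0,"ry":0,"rz":0,"fingers":1},{"tx":0.1205,"ty":0,"tz":0.002,"rx":0,"ry":0,"rz":0,"fingers":1},{"tx":0.1205,"ty":0,"tz":0.002,"rx":0,"ry":0,"rz":0,"fingers":1},{"tx":0.1205,"ty":0,"tz":0.002,"rx":0,"ry":0,"rz":0,"fingers":1}]'
```

```text
time_s: 32.67
tcp_pos: [560.7, 225.6, 38.5]
ee_rot: [-1.57, -0.001, 0.113]
contact_force: [1.0, 3.6, 4.4]
opening: 0.114
```

Not yet at the stop; creeping on.

```bash
python3 -m pendant '[{"tx":0.001,"ty":0,"tz":0,"rx":0,"ry":0,"rz":0,"fingers":1},{"tx":0.0018,"ty":0,"tz":0,"rx":0,"ry":0,"rz":0,"fingers":1},{"tx":0.0018,"ty":0,"tz":0,"rx":0,"ry":0,"rz":0,"fingers":1},{"tx":0.0018,"ty":0,"tz":0,"rx":0,"ry":0,"rz":0,"fingers":1}]'
```

```text
time_s: 33.0
tcp_pos: [561.9, 225.7, 38.5]
ee_rot: [-1.57, -0.001, 0.113]
contact_force: [-0.1, 3.2, 6.4]
opening: 0.111
```

```bash
python3 -m pendant '[{"tx":0.001,"ty":0,"tz":0,"rx":0,"ry":0,"rz":0,"fingers":1},{"tx":0.002,"ty":0,"tz":0,"rx":0,"ry":0,"rz":0,"fingers":1},{"tx":0.002,"ty":0,"tz":0,"rx":0,"ry":0,"rz":0,"fingers":1},{"tx":0.002,"ty":0,"tz":0,"rx":0,"ry":0,"rz":0,"fingers":1}]'
```

```text
time_s: 33.33
tcp_pos: [562.3, 225.8, 38.3]
ee_rot: [-1.571, 0.002, 0.113]
contact_force: [-11.7, -0.8, 14.7]
opening: 0.108
```

At the stop. Releasing and heading for the timer on the pad.

```bash
python3 -m pendant '[{"tx":-0.001,"ty":-0.0005,"tz":0,"rx":0,"ry":0,"rz":0,"fingers":0.7},{"tx":-0.001,"ty":-0.0005,"tz":0,"rx":0,"ry":0,"rz":0,"fingers":0.4},{"tx":-0.001,"ty":-0.0005,"tz":0,"rx":0,"ry":0,"rz":0,"fingers":0.4},{"tx":-0.001,"ty":-0.0005,"tz":0,"rx":0,"ry":0,"rz":0,"fingers":0.4},{"tx":-0.001,"ty":-0.02,"tz":0,"rx":0,"ry":0,"rz":0,"fingers":0.4},{"tx":-0.001,"ty":-0.06,"tz":0,"rx":0,"ry":0,"rz":0,"fingers":0.4},{"tx":-0.001,"ty":-0.1,"tz":0,"rx":0,"ry":0,"rz":0,"fingers":0.2},{"tx":-0.001,"ty":-0.1,"tz":0,"rx":0,"ry":0,"rz":0,"fingers":0},{"tx":-0.001,"ty":-0.1,"tz":0,"rx":0,"ry":0,"rz":0,"fingers":0}]';python3 -c "
from h import *
go([529.8,-284.7,120],0.065)"
```

```text
time_s: 34.08
tcp_pos: [563.6, 225.6, 140.3]
ee_rot: [-1.57, -0.004, 0.112]
contact_force: [0.5, 0.9, -1.2]
opening: 0.477
t [-0.0909  0.0197 -0.5033] r [-0.03  2.72  0.2 ]
```

```bash
python3 -m pendant '[{"tx":-0.091,"ty":0,"tz":-0.503,"rx":0,"ry":2.7,"rz":0,"fingers":-0.8},{"tx":-0.091,"ty":0,"tz":-0.503,"rx":0,"ry":2.7,"rz":0,"fingers":-0.8},{"tx":-0.091,"ty":0,"tz":-0.503,"rx":0,"ry":2.7,"rz":0,"fingers":-0.8},{"tx":-0.091,"ty":0,"tz":-0.503,"rx":0,"ry":2.7,"rz":0,"fingers":-0.8},{"tx":-0.091,"ty":0,"tz":-0.503,"rx":0,"ry":2.7,"rz":0,"fingers":-0.8},{"tx":-0.091,"ty":0,"tz":-0.503,"rx":0,"ry":2.7,"rz":0,"fingers":-0.8},{"tx":-0.091,"ty":0,"tz":-0.503,"rx":0,"ry":2.7,"rz":0,"fingers":-0.8},{"tx":-0.091,"ty":0,"tz":-0.503,"rx":0,"ry":2.7,"rz":0,"fingers":-0.8},{"tx":-0.091,"ty":0,"tz":-0.503,"rx":0,"ry":2.7,"rz":0,"fingers":-0.8},{"tx":-0.091,"ty":0,"tz":-0.503,"rx":0,"ry":2.7,"rz":0,"fingers":-0.8},{"tx":-0.091,"ty":0,"tz":-0.503,"rx":0,"ry":2.7,"rz":0,"fingers":-0.8},{"tx":-0.091,"ty":0,"tz":-0.503,"rx":0,"ry":2.7,"rz":0,"fingers":-0.8},{"tx":-0.091,"ty":0,"tz":-0.503,"rx":0,"ry":2.7,"rz":0,"fingers":-0.8},{"tx":-0.091,"ty":0,"tz":-0.503,"rx":0,"ry":2.7,"rz":0,"fingers":-0.8},{"tx":-0.091,"ty":0,"tz":-0.503,"rx":0,"ry":2.7,"rz":0,"fingers":-0.8},{"tx":-0.091,"ty":0.03,"tz":-0.503,"rx":0,"ry":2.7,"rz":0,"fingers":-0.8},{"tx":-0.091,"ty":0.06,"tz":-0.503,"rx":0,"ry":2.7,"rz":0,"fingers":-0.8},{"tx":-0.091,"ty":0.08,"tz":-0.503,"rx":0,"ry":2.7,"rz":0,"fingers":-0.8},{"tx":-0.091,"ty":0.08,"tz":-0.503,"rx":0,"ry":2.7,"rz":0,"fingers":-0.8},{"tx":-0.091,"ty":0.08,"tz":-0.503,"rx":0,"ry":2.7,"rz":0,"fingers":-0.8}]';python3 -c "
from h import *
go([529.8,-284.7,19.3],0.065)
crop('top',120,90,200,150,4,'t9.png')"
```

```text
time_s: 35.75
tcp_pos: [528.7, -282.8, 57.8]
ee_rot: [-1.569, 0.001, 0.068]
contact_force: [-0.2, 0.3, 0.1]
opening: 0.897
t [ 0.001   0.0385 -0.0021] r [-0.1   0.17 -0.08]
```

View pics/t9.png

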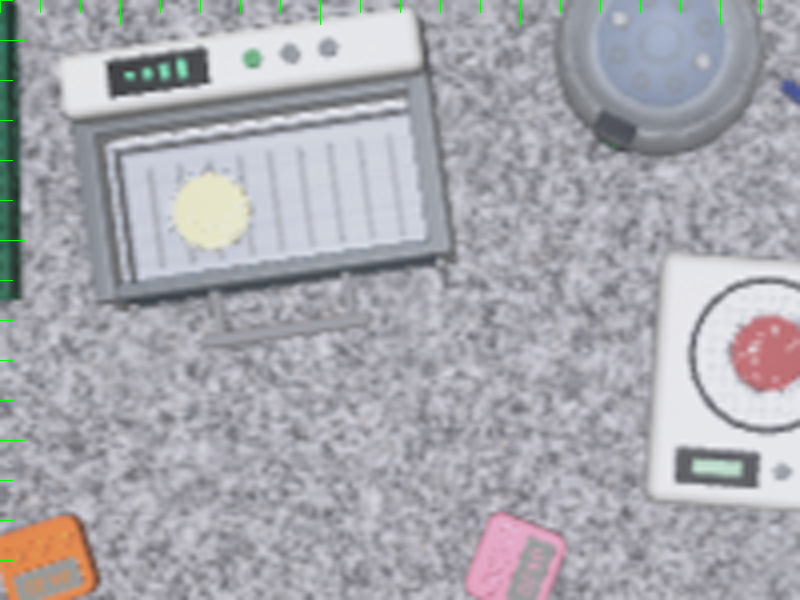

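The drawer is shut, with the handle at (205,342)–(368,322) as before. The pale plate is inside, and red (768,353) is centred on the glass. Now grip the timer.

```bash
python3 -m pendant '[{"tx":0.0005,"ty":0.015,"tz":-0.001,"rx":0,"ry":0,"rz":0,"fingers":-0.8},{"tx":0.0005,"ty":0.028,"tz":-0.001,"rx":0,"ry":0,"rz":0,"fingers":-0.8},{"tx":0.0005,"ty":0.036,"tz":-0.001,"rx":0,"ry":0,"rz":0,"fingers":-0.8},{"tx":0.0005,"ty":0.038,"tz":-0.001,"rx":0,"ry":0,"rz":0,"fingers":-0.8},{"tx":0.0005,"ty":0.038,"tz":-0.001,"rx":0,"ry":0,"rz":0,"fingers":-0.8},{"tx":0.0005,"ty":0.038,"tz":-0.001,"rx":0,"ry":0,"rz":0,"fingers":-0.8}]' 12; python3 -m pendant '[{"tx":0,"ty":0,"tz":0,"rx":0,"ry":0,"rz":0,"fingers":1},{"tx":0,"ty":0,"tz":0,"rx":0,"ry":0,"rz":0,"fingers":1},{"tx":0,"ty":0,"tz":0,"rx":0,"ry":0,"rz":0,"fingers":1},{"tx":0,"ty":0,"tz":0,"rx":0,"ry":0,"rz":0,"fingers":1},{"tx":0,"ty":0,"tz":0,"rx":0,"ry":0,"rz":0,"fingers":1},{"tx":0,"ty":0,"tz":0,"rx":0,"ry":0,"rz":0,"fingers":1},{"tx":0,"ty":0,"tz":0,"rx":0,"ry":0,"rz":0,"fingers":1},{"tx":0,"ty":0,"tz":0,"rx":0,"ry":0,"rz":0,"fingers":1}]';python3 -c "
from h import *
go([492.2,139,17],0.065)"
```

```text
time_s: 36.3
tcp_pos: [529.4, -285.5, 20.4]
ee_rot: [-1.571, -0.0, 0.066]
contact_force: [-0.5, -0.0, -0.2]
opening: 0.902
time_s: 36.97
tcp_pos: [529.3, -285.7, 20.5]
ee_rot: [-1.571, -0.0, 0.066]
contact_force: [-3.0, 1.4, 5.7]
opening: 0.637
t [-0.0092  0.0034  0.4262] r [0.01 0.04 0.01]
```

```bash
python3 -m pendant '[{"tx":0,"ty":-0.02,"tz":0,"rx":0,"ry":0,"rz":0,"fingers":1},{"tx":0,"ty":-0.055,"tz":0,"rx":0,"ry":0,"rz":0,"fingers":1},{"tx":0,"ty":-0.09,"tz":0,"rx":0,"ry":0,"rz":0,"fingers":1},{"tx":0,"ty":-0.09,"tz":0.02,"rx":0,"ry":0,"rz":0,"fingers":1},{"tx":0,"ty":-0.09,"tz":0.05,"rx":0,"ry":0,"rz":0,"fingers":1},{"tx":0,"ty":-0.09,"tz":0.085,"rx":0,"ry":0,"rz":0,"fingers":1},{"tx":0,"ty":-0.09,"tz":0.12,"rx":0,"ry":0,"rz":0,"fingers":1},{"tx":0,"ty":-0.09,"tz":0.155,"rx":0,"ry":0,"rz":0,"fingers":1},{"tx":0,"ty":-0.09,"tz":0.19,"rx":0,"ry":0,"rz":0,"fingers":1},{"tx":0,"ty":-0.09,"tz":0.225,"rx":0,"ry":0,"rz":0,"fingers":1},{"tx":-0.005,"ty":-0.09,"tz":0.26,"rx":0,"ry":0,"rz":0,"fingers":1},{"tx":-0.009,"ty":-0.09,"tz":0.295,"rx":0,"ry":0,"rz":0,"fingers":1},{"tx":-0.009,"ty":-0.09,"tz":0.33,"rx":0,"ry":0,"rz":0,"fingers":1},{"tx":-0.009,"ty":-0.09,"tz":0.365,"rx":0,"ry":0,"rz":0,"fingers":1},{"tx":-0.009,"ty":-0.09,"tz":0.395,"rx":0,"ry":0,"rz":0,"fingers":1},{"tx":-0.009,"ty":-0.09,"tz":0.415,"rx":0,"ry":0,"rz":0,"fingers":1},{"tx":-0.009,"ty":-0.08,"tz":0.425,"rx":0,"ry":0,"rz":0,"fingers":1},{"tx":-0.009,"ty":-0.06,"tz":0.425,"rx":0,"ry":0,"rz":0,"fingers":1},{"tx":-0.009,"ty":-0.04,"tz":0.425,"rx":0,"ry":0,"rz":0,"fingers":1},{"tx":-0.009,"ty":-0.02,"tz":0.425,"rx":0,"ry":0,"rz":0,"fingers":1}]'
python3 -m pendant '[{"tx":0,"ty":0.01,"tz":0,"rx":0,"ry":0,"rz":0,"fingers":1},{"tx":0,"ty":0.017,"tz":0,"rx":0,"ry":0,"rz":0,"fingers":1},{"tx":0,"ty":0.02,"tz":0,"rx":0,"ry":0,"rz":0,"fingers":1},{"tx":0,"ty":0.021,"tz":0,"rx":0,"ry":0,"rz":0,"fingers":1},{"tx":0,"ty":0.021,"tz":0,"rx":0,"ry":0,"rz":0,"fingers":1},{"tx":0,"ty":0.021,"tz":0,"rx":0,"ry":0,"rz":0,"fingers":1}]'
```

```text
time_s: 38.63
tcp_pos: [492.2, 138.1, 39.4]
ee_rot: [-1.571, -0.0, 0.066]
contact_force: [1.2, -0.4, -0.7]
opening: 0.638
time_s: 39.13
tcp_pos: [492.8, 138.0, 20.0]
ee_rot: [-1.571, -0.001, 0.066]
contact_force: [-0.5, -0.5, -0.7]
opening: 0.638
```

```bash
python3 -m pendant '[{"tx":0,"ty":0.001,"tz":0,"rx":0,"ry":0,"rz":0,"fingers":1},{"tx":0,"ty":0.0018,"tz":0,"rx":0,"ry":0,"rz":0,"fingers":1},{"tx":0,"ty":0.0018,"tz":0,"rx":0,"ry":0,"rz":0,"fingers":1},{"tx":0,"ty":0.0018,"tz":0,"rx":0,"ry":0,"rz":0,"fingers":1}]'
python3 -m pendant '[{"tx":0,"ty":0,"tz":0,"rx":0,"ry":0,"rz":0,"fingers":-0.4},{"tx":0,"ty":0,"tz":0,"rx":0,"ry":0,"rz":0,"fingers":-0.6},{"tx":0,"ty":0,"tz":0,"rx":0,"ry":0,"rz":0,"fingers":-0.9},{"tx":0,"ty":0,"tz":0,"rx":0,"ry":0,"rz":0,"fingers":-0.9},{"tx":0,"ty":0,"tz":0,"rx":0,"ry":0,"rz":0,"fingers":-0.9},{"tx":0,"ty":-0.03,"tz":0,"rx":0,"ry":0,"rz":0,"fingers":-0.9},{"tx":0,"ty":-0.07,"tz":0,"rx":0,"ry":0,"rz":0,"fingers":-0.9},{"tx":0,"ty":-0.11,"tz":0,"rx":0,"ry":0,"rz":0,"fingers":-0.9},{"tx":0,"ty":-0.15,"tz":0,"rx":0,"ry":0,"rz":0,"fingers":-0.9},{"tx":0,"ty":-0.19,"tz":0,"rx":0,"ry":0,"rz":0,"fingers":-1},{"tx":0,"ty":-0.21,"tz":0,"rx":0,"ry":0,"rz":0,"fingers":-1},{"tx":0,"ty":-0.21,"tz":0,"rx":0,"ry":0,"rz":0,"fingers":-1}]'; python3 -c "
from h import *
go([535.7,-381.4,220],0)"
```

```text
time_s: 39.47
tcp_pos: [492.7, 137.9, 17.8]
ee_rot: [-1.571, -0.001, 0.066]
contact_force: [-0.7, -1.9, 5.7]
opening: 0.641
time_s: 40.47
tcp_pos: [494.0, 138.6, 231.9]
ee_rot: [-1.571, -0.006, 0.066]
contact_force: [0.3, 0.2, 0.6]
opening: 0.999
t [ 0.0074  0.0119 -0.5216] r [-0.02  3.77  0.36]
```

```bash
python3 -m pendant '[{"tx":0.008,"ty":0,"tz":-0.5215,"rx":0,"ry":3.75,"rz":0,"fingers":-1},{"tx":0.008,"ty":0,"tz":-0.5215,"rx":0,"ry":3.75,"rz":0,"fingers":-1},{"tx":0.008,"ty":0,"tz":-0.5215,"rx":0,"ry":3.75,"rz":0,"fingers":-1},{"tx":0.008,"ty":0,"tz":-0.5215,"rx":0,"ry":3.75,"rz":0,"fingers":-1},{"tx":0.008,"ty":0,"tz":-0.5215,"rx":0,"ry":3.75,"rz":0,"fingers":-1},{"tx":0.008,"ty":0,"tz":-0.5215,"rx":0,"ry":3.75,"rz":0,"fingers":-1},{"tx":0.008,"ty":0,"tz":-0.5215,"rx":0,"ry":3.75,"rz":0,"fingers":-1},{"tx":0.008,"ty":0,"tz":-0.5215,"rx":0,"ry":3.75,"rz":0,"fingers":-1},{"tx":0.008,"ty":0,"tz":-0.5215,"rx":0,"ry":3.75,"rz":0,"fingers":-1},{"tx":0.008,"ty":0,"tz":-0.5215,"rx":0,"ry":3.75,"rz":0,"fingers":-1},{"tx":0.008,"ty":0,"tz":-0.5215,"rx":0,"ry":3.75,"rz":0,"fingers":-1},{"tx":0.008,"ty":0,"tz":-0.5215,"rx":0,"ry":3.75,"rz":0,"fingers":-1},{"tx":0.008,"ty":0,"tz":-0.5215,"rx":0,"ry":3.75,"rz":0,"fingers":-1},{"tx":0.008,"ty":0,"tz":-0.5215,"rx":0,"ry":3.75,"rz":0,"fingers":-1},{"tx":0.008,"ty":0,"tz":-0.5215,"rx":0,"ry":3.75,"rz":0,"fingers":-1},{"tx":0.008,"ty":0,"tz":-0.5215,"rx":0,"ry":3.75,"rz":0,"fingers":-1},{"tx":0.008,"ty":0,"tz":-0.5215,"rx":0,"ry":3.75,"rz":0,"fingers":-1},{"tx":0.008,"ty":0,"tz":-0.5215,"rx":0,"ry":3.75,"rz":0,"fingers":-1}]'; python3 -c "
from h import *
go([535.7,-381.4,130.8],0)"
```

```text
time_s: 41.97
tcp_pos: [534.9, -380.9, 227.6]
ee_rot: [-1.571, -0.0, 0.002]
contact_force: [-0.0, -0.1, 1.1]
opening: 1.002
t [ 0.0008  0.0968 -0.0005] r [0.   0.11 0.  ]
```

```bash
python3 -m pendant '[{"tx":0.0005,"ty":0.03,"tz":-0.0005,"rx":0,"ry":0,"rz":0,"fingers":-1},{"tx":0.0005,"ty":0.06,"tz":-0.0005,"rx":0,"ry":0,"rz":0,"fingers":-1},{"tx":0.0005,"ty":0.085,"tz":-0.0005,"rx":0,"ry":0,"rz":0,"fingers":-1},{"tx":0.0005,"ty":0.096,"tz":-0.0005,"rx":0,"ry":0,"rz":0,"fingers":-1},{"tx":0.0005,"ty":0.0968,"tz":-0.0005,"rx":0,"ry":0,"rz":0,"fingers":-1},{"tx":0.0005,"ty":0.0968,"tz":-0.0005,"rx":0,"ry":0,"rz":0,"fingers":-1},{"tx":0.0005,"ty":0.0968,"tz":-0.0005,"rx":0,"ry":0,"rz":0,"fingers":1},{"tx":0.0005,"ty":0.0968,"tz":-0.0005,"rx":0,"ry":0,"rz":0,"fingers":1},{"tx":0.0005,"ty":0.0968,"tz":-0.0005,"rx":0,"ry":0,"rz":0,"fingers":1},{"tx":0.0005,"ty":0.0968,"tz":-0.0005,"rx":0,"ry":0,"rz":0,"fingers":1},{"tx":0.0005,"ty":0.0968,"tz":-0.0005,"rx":0,"ry":0,"rz":0,"fingers":1},{"tx":0.0005,"ty":0.0968,"tz":-0.0005,"rx":0,"ry":0,"rz":0,"fingers":1},{"tx":0.0005,"ty":0.0968,"tz":-0.0005,"rx":0,"ry":0,"rz":0,"fingers":1},{"tx":0.0005,"ty":0.0968,"tz":-0.0005,"rx":0,"ry":0,"rz":0,"fingers":1},{"tx":0.0005,"ty":0.0968,"tz":-0.0005,"rx":0,"ry":0,"rz":0,"fingers":1},{"tx":0.0005,"ty":0.0968,"tz":-0.0005,"rx":0,"ry":0,"rz":0,"fingers":1}]' 20; python3 -c "
from h import *
go([478,274.1,128.3],0)"
```

```text
time_s: 43.3
tcp_pos: [535.2, -382.5, 130.7]
ee_rot: [-1.571, -0.0, 0.0]
contact_force: [-0.1, 1.0, 2.3]
opening: 0.54
t [-0.0569  0.0024  0.6566] r [0.   0.02 0.  ]
```

```bash
python3 -m pendant '[{"tx":0,"ty":-0.02,"tz":0,"rx":0,"ry":0,"rz":0,"fingers":1},{"tx":0,"ty":-0.05,"tz":0,"rx":0,"ry":0,"rz":0,"fingers":1},{"tx":0,"ty":-0.08,"tz":0,"rx":0,"ry":0,"rz":0,"fingers":1},{"tx":0,"ty":-0.085,"tz":0.015,"rx":0,"ry":0,"rz":0,"fingers":1},{"tx":0,"ty":-0.085,"tz":0.04,"rx":0,"ry":0,"rz":0,"fingers":1},{"tx":-0.005,"ty":-0.085,"tz":0.075,"rx":0,"ry":0,"rz":0,"fingers":1},{"tx":-0.01,"ty":-0.085,"tz":0.11,"rx":0,"ry":0,"rz":0,"fingers":1},{"tx":-0.015,"ty":-0.085,"tz":0.145,"rx":0,"ry":0,"rz":0,"fingers":1},{"tx":-0.02,"ty":-0.085,"tz":0.18,"rx":0,"ry":0,"rz":0,"fingers":1},{"tx":-0.025,"ty":-0.085,"tz":0.215,"rx":0,"ry":0,"rz":0,"fingers":1},{"tx":-0.03,"ty":-0.085,"tz":0.25,"rx":0,"ry":0,"rz":0,"fingers":1},{"tx":-0.035,"ty":-0.085,"tz":0.285,"rx":0,"ry":0,"rz":0,"fingers":1},{"tx":-0.04,"ty":-0.085,"tz":0.32,"rx":0,"ry":0,"rz":0,"fingers":1},{"tx":-0.045,"ty":-0.085,"tz":0.355,"rx":0,"ry":0,"rz":0,"fingers":1},{"tx":-0.05,"ty":-0.085,"tz":0.39,"rx":0,"ry":0,"rz":0,"fingers":1},{"tx":-0.055,"ty":-0.085,"tz":0.425,"rx":0,"ry":0,"rz":0,"fingers":1},{"tx":-0.057,"ty":-0.085,"tz":0.455,"rx":0,"ry":0,"rz":0,"fingers":1},{"tx":-0.057,"ty":-0.085,"tz":0.48,"rx":0,"ry":0,"rz":0,"fingers":1},{"tx":-0.057,"ty":-0.085,"tz":0.5,"rx":0,"ry":0,"rz":0,"fingers":1},{"tx":-0.057,"ty":-0.085,"tz":0.52,"rx":0,"ry":0,"rz":0,"fingers":1}]'; python3 -c "
from h import *
go([478,273,131],0)"
```

```text
time_s: 44.97
tcp_pos: [477.1, 139.0, 215.3]
ee_rot: [-1.571, 0.0, 0.001]
contact_force: [0.3, -0.4, -1.9]
opening: 0.539
t [0.0011 0.0842 0.1341] r [ 0.02  0.07 -0.03]
```

```bash
python3 -m pendant '[{"tx":0.001,"ty":0,"tz":0.025,"rx":0,"ry":0,"rz":0,"fingers":1},{"tx":0.001,"ty":0,"tz":0.055,"rx":0,"ry":0,"rz":0,"fingers":1},{"tx":0.001,"ty":0,"tz":0.085,"rx":0,"ry":0,"rz":0,"fingers":1},{"tx":0.001,"ty":0,"tz":0.11,"rx":0,"ry":0,"rz":0,"fingers":1},{"tx":0.001,"ty":0,"tz":0.127,"rx":0,"ry":0,"rz":0,"fingers":1},{"tx":0.001,"ty":0,"tz":0.135,"rx":0,"ry":0,"rz":0,"fingers":1},{"tx":0.001,"ty":0.02,"tz":0.135,"rx":0,"ry":0,"rz":0,"fingers":1},{"tx":0.001,"ty":0.04,"tz":0.135,"rx":0,"ry":0,"rz":0,"fingers":1},{"tx":0.001,"ty":0.06,"tz":0.135,"rx":0,"ry":0,"rz":0,"fingers":1},{"tx":0.001,"ty":0.075,"tz":0.135,"rx":0,"ry":0,"rz":0,"fingers":1},{"tx":0.001,"ty":0.081,"tz":0.135,"rx":0,"ry":0,"rz":0,"fingers":1},{"tx":0.001,"ty":0.084,"tz":0.135,"rx":0,"ry":0,"rz":0,"fingers":1},{"tx":0.001,"ty":0.085,"tz":0.135,"rx":0,"ry":0,"rz":0,"fingers":1},{"tx":0.001,"ty":0.085,"tz":0.135,"rx":0,"ry":0,"rz":0,"fingers":1}]'
```

```text
time_s: 46.13
tcp_pos: [479.1, 272.6, 131.3]
ee_rot: [-1.57, -0.001, 0.0]
contact_force: [-0.4, 0.6, -2.9]
opening: 0.536
```

```bash
python3 -m pendant '[{"tx":0,"ty":0.0015,"tz":0,"rx":0,"ry":0,"rz":0,"fingers":1},{"tx":0,"ty":0.0025,"tz":0,"rx":0,"ry":0,"rz":0,"fingers":1},{"tx":0,"ty":0.0033,"tz":0,"rx":0,"ry":0,"rz":0,"fingers":1},{"tx":0,"ty":0.0033,"tz":0,"rx":0,"ry":0,"rz":0,"fingers":1},{"tx":0,"ty":0.0033,"tz":0,"rx":0,"ry":0,"rz":0,"fingers":1}]'
python3 -c "
from h import *
print(bot.sense()['contact_force'])"
```

```text
time_s: 46.55
tcp_pos: [479.3, 272.8, 128.1]
ee_rot: [-1.57, -0.001, 0.0]
contact_force: [-1.3, -1.9, 5.8]
opening: 0.538
[-1.3302782 -1.8944944  5.762827 ]
```

On the worktop. Open, rise, back off to the right, and check.

```bash
python3 -m pendant '[{"tx":0,"ty":0,"tz":0,"rx":0,"ry":0,"rz":0,"fingers":-0.3},{"tx":0,"ty":0,"tz":0,"rx":0,"ry":0,"rz":0,"fingers":-0.6},{"tx":0,"ty":0,"tz":0,"rx":0,"ry":0,"rz":0,"fingers":-1},{"tx":0,"ty":0,"tz":0,"rx":0,"ry":0,"rz":0,"fingers":-1},{"tx":0,"ty":0,"tz":0,"rx":0,"ry":0,"rz":0,"fingers":-1},{"tx":0,"ty":0,"tz":0,"rx":0,"ry":0,"rz":0,"fingers":-1},{"tx":0,"ty":-0.02,"tz":0,"rx":0,"ry":0,"rz":0,"fingers":-1},{"tx":0,"ty":-0.06,"tz":0,"rx":0,"ry":0,"rz":0,"fingers":-1},{"tx":0,"ty":-0.1,"tz":0,"rx":0,"ry":0,"rz":0,"fingers":-1},{"tx":0,"ty":-0.12,"tz":0,"rx":0,"ry":0,"rz":0,"fingers":-1},{"tx":0,"ty":-0.12,"tz":-0.55,"rx":0,"ry":0,"rz":0,"fingers":-1},{"tx":0,"ty":-0.12,"tz":-0.55,"rx":0,"ry":0,"rz":0,"fingers":-1},{"tx":0,"ty":-0.12,"tz":-0.55,"rx":0,"ry":0,"rz":0,"fingers":-1},{"tx":0,"ty":-0.12,"tz":-0.55,"rx":0,"ry":0,"rz":0,"fingers":-1},{"tx":0,"ty":-0.12,"tz":-0.55,"rx":0,"ry":0,"rz":0,"fingers":-1},{"tx":0,"ty":-0.12,"tz":-0.55,"rx":0,"ry":0,"rz":0,"fingers":-1},{"tx":0,"ty":-0.12,"tz":-0.55,"rx":0,"ry":0,"rz":0,"fingers":-1},{"tx":0,"ty":-0.12,"tz":-0.55,"rx":0,"ry":0,"rz":0,"fingers":-1},{"tx":0,"ty":-0.12,"tz":-0.55,"rx":0,"ry":0,"rz":0,"fingers":-1},{"tx":0,"ty":-0.12,"tz":-0.55,"rx":0,"ry":0,"rz":0,"fingers":-1}]'
python3 -m pendant '[{"tx":0,"ty":0,"tz":-0.15,"rx":0,"ry":0,"rz":0,"fingers":-1},{"tx":0,"ty":0,"tz":-0.15,"rx":0,"ry":0,"rz":0,"fingers":-1},{"tx":0,"ty":0,"tz":-0.15,"rx":0,"ry":0,"rz":0,"fingers":-1},{"tx":0,"ty":0,"tz":-0.15,"rx":0,"ry":0,"rz":0,"fingers":-1},{"tx":0,"ty":0,"tz":-0.15,"rx":0,"ry":0,"rz":0,"fingers":-1},{"tx":0,"ty":0,"tz":-0.15,"rx":0,"ry":0,"rz":0,"fingers":-1},{"tx":0,"ty":0,"tz":-0.15,"rx":0,"ry":0,"rz":0,"fingers":-1}]'
python3 -c "
from h import *
crop('top',120,90,200,150,4,'t10.png')"
```

```text
time_s: 48.22
tcp_pos: [478.5, -146.2, 247.6]
ee_rot: [-1.571, -0.0, 0.0]
contact_force: [1.1, 0.3, -0.0]
opening: 0.999
time_s: 48.8
tcp_pos: [479.2, -293.2, 247.3]
ee_rot: [-1.57, 0.0, 0.001]
contact_force: [-0.2, 0.2, -0.6]
opening: 0.999
```

View pics/t10.png

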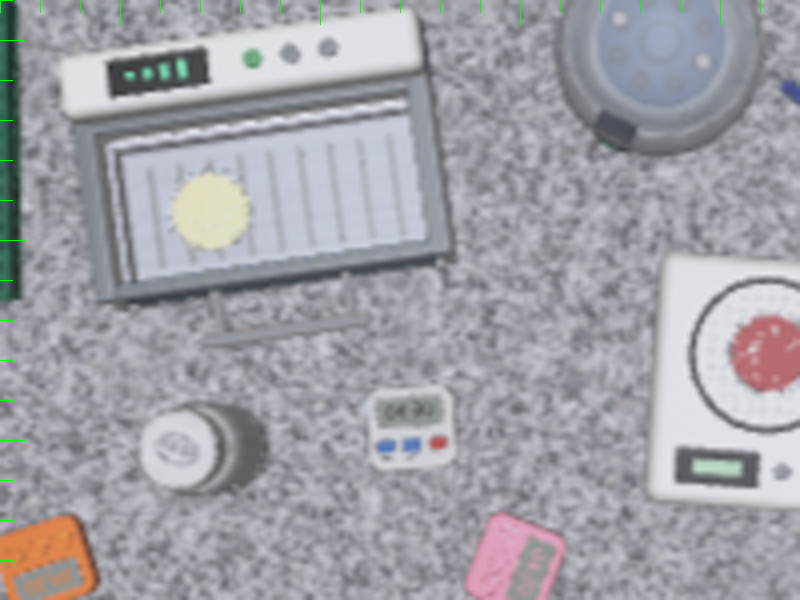

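The cap is at (179,450), before (178,452). The timer is at (411,428), unchanged. The drawer is shut with pale inside, and red is centred on the glass. Handing in.

```bash
python3 -c "
from rig import bot
print(bot.hand_in())"
```

```text
the job is handed in; nothing more can be done
None
```

The job is done and handed in at about 49 s of robot time. I moved the bottle and timer onto the bench pad and pulled the drawer out to its stop. The red plate went flat onto the counter glass, the drawer went back to its stop, and the bottle and timer went back to their spots.

- **Bottle and timer:** in the last top picture each is within about 2 mm of where it first stood, measured from pixel positions.
- **Drawer:** the handle shows at the same pixels as at the start, and the pale plate is inside.
- **Red plate:** its centre is within about 2 mm of the glass's centre.
- **Robot:** the gripper is open and well clear of everything. `hand_in()` gives no verdict, so there is none to report.

**Disagreements and limits:**
- **Red plate position:** side and top views first differed by about 19 mm while I was lining up to grip it. I had taken the red agar to be higher in the dish than it is, and at its real height both views agreed before I gripped.
- **Side-view check:** I did not take a final picture from the side, so the last uprightness check rests on the top view only.

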